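# Put the dip under the folding cover and leave it half open

### The arm

A 7-joint arm with a two-finger parallel gripper is mounted at the origin on a cart in front of the work surface, level with it; the furniture and walls round the work are solid. World frame = base frame: x ahead of the robot, y to its left, z up, the work surface at z = 0. Lengths are in m, angles in rad, forces in N, time in s.
With the tool pointing down it reaches from about 0.35 to 0.9 m from the base axis. Payload 8.1 kg.
Tool frame: the origin (TCP) lies at the very end of the fingers, on their centre line; the grasp point (between the pads) lies 19 mm behind it; z points along the fingers, y is the line along which they close (so a half turn about z gives the same grasp; the last joint's range is limited). The gripper opens to 92 mm and grips with 3 to 60 N. Pads are 19 mm wide; open, the fingers measure 130 mm over their backs; the gripper's body (75 mm by 190 mm) begins 47 mm behind the grasp point.
Start: joints at [-1.278, 0.434, 0.025, 1.573, -0.012, 1.134, -0.075], TCP at [0.241, 0.577, 0.227] pointing down, gripper open.
Joint ranges: [-2.62, 2.62], [-0.44, 2.09], [-1.27, 1.32], [0.08, 2.57], [-1.32, 4.46], [0.12, 2], [-2.74, 2.74]. Speed limits (rad/s): [2.22, 2.22, 3.01, 3.01, 3.14, 3.14, 3.14].

### API

Orientations are given as a rotation vector (axis times angle).
In Python, from cell import arm gives the robot as it stands.
- The arm moves only by the tool carry_out, never from a script. Its argument "commands" is a list of rows, each a list of 7 numbers: the opening, from 0 (shut) to 1 (fully open), then the shift along the tool's x, y, z each as a share of 0.025 m, from -1 to 1, then the turn, a rotation vector about the tool's x, y, z each as a share of 0.1 rad, from -1 to 1. A call has 1 to 8 rows; each row shifts and turns the commanded pose from where the row before left it, along the tool's axes as they then stand; what a row does not reach is not made up. A row lasts 1/10 s, in which the tool goes at most 50 mm and 8.59 degrees, less where a joint would pass 70% of its speed; a pose out of reach is approached as far as the arm can. A call with a number of a shift or a turn outside -1 to 1 is refused whole. A call with a gripper value outside its range is refused whole. The fingers move at their own pace and stop on an object; "squeeze" is the grip in N (left out, the last holds). Time passes only in rows, so rows that do not move let the fingers close. It gives the time, the measured TCP pose, the force, the opening and the grip force at its end, in the units of the state.
- arm.observe(): the state, without advancing time (a new reading comes with each control period).
- arm.get_image(name): name is "side" or "top"; returns a dict with "pixels" (420x560x3 uint8, red, green, blue), "range_z" (420x560 float32, m along the optical axis (not along the pixel's ray), 0 where there is no reading), "mtx" (3x3 intrinsics, pixels), "R" (3x3) and "t" (3): a world point X has camera coordinates R X + t. Camera axes: x right, y down, z forward; pixel columns grow to the right and rows downward; lengths in m; the calibration is good to about 2 mm. A picture is of the moment at which its call begins.
- arm.sign_off(): hands the job in; it is judged then, once.
The state is a dict: "clock": time; "joints": joint angles; "dq": joint speeds; "joint_efforts": joint torques, N m; "position": TCP position; "ee_rot": TCP orientation; "force": force on the tool from outside, world axes, zero at the start; "ft_torque": the same for the moment, N m; "width": opening from 0.0 (shut) to 1.0 (fully open); "gripper_force": force on a finger pad.
Only numpy, scipy, OpenCV 4.12 (cv2) and the standard library are available. Lean on these libraries where they do the work, as an engineer would, in place of code of your own. Each camera call takes 0.05 s, during which the arm holds its last target. There are 200 camera calls.

### The job

Raise the folding cover of the steel dip station all the way up to its stop, and stand the ramekin (the small open cup) on the station's tray while the cover is up, carrying it upright. Then fold the cover back down until it stands half open, 30 degrees above level, in line with the middle one of the three knobs on the station's side bracket. Leave the other things on the worktop where they are.

Things in the scene. Friction and masses are not known exactly. Their poses are not given: they have to be found in the camera images.
- station: steel dip station, fixed: low tray 130 (x) x 200 (y) mm with a folding cover. Origin: centre of its underside; x points from the open front to the back wall, z up. Tray floor 8 mm high, clear inside x -60..+59, y -95..+95 mm; front lip 15 mm high, side cheeks 47 mm (118 mm in the rear 20 mm), back wall 116 mm
- mid_knob (a point): centre of the middle one of three 12 mm knobs on the bracket outside the station's +y cheek, 106 mm from its middle; the knobs lie 62 mm from the hinge line, at 0, 30 and 60 degrees above level
- cover (a joint): angle of the cover in rad: 0 = level (closed), grows as its front rises, hard stop at 1.047 (60 degrees; even there it leans forward over the tray, which is then reached only obliquely from the front). The hinge is stiff: the cover stays where it is left, about 3 N at the bar moves it
- cover_hinge (a point): middle of the cover's hinge line, at x = +58 mm, y = 0, z = 124 mm in the station's frame; the hinge line runs along the station's y
- cover_bar (a point): middle of the cover's round grip bar (12 mm thick, 130 mm long, along the station's y), 150 mm from the hinge line. The cover's plate, 5 mm thick and 182 mm wide, ends 38 mm short of the bar; two 12 mm arms at y = +-65 mm join them. Axes turn with the cover: x from bar to hinge, y along the bar
- ramekin: ramekin: open white round cup, 67 mm across the rim, about 56 mm across the foot, 42 mm high, 0.11 kg, handled as rigid. Origin: centre of its underside; z up when upright. It stands on the worktop; grasp it round the outside
- deli_cup: bystander, leave alone: lidded round plastic cup, 72 dia x 75 mm; origin at the centre of its underside
- lemon: bystander, leave alone: lemon, 83x58x58 mm; origin at the centre of its underside
- spice_jar: bystander, leave alone: glass spice jar with a dark cap, 41 dia x 105 mm; origin at the centre of its underside
- salt_shaker: bystander, leave alone: small shaker, 44 dia x 90 mm; origin at the centre of its underside
- tape_roll: bystander, leave alone: roll of tape lying flat, 103x101x25 mm; origin at the centre of its underside
- sauce_bottle: bystander, leave alone: squeeze bottle, 68 dia x 200 mm; origin at the centre of its underside
Things that resemble listed ones, but are neither listed nor needed, are in the scene too. Of the things that look like the ramekin, the largest one is meant.

How it is judged:
By the outcome, as a careful person would: the job done as asked, in the order asked, and still so for the second after the job is handed in, with the robot touching nothing.
It also fails if it takes over 66 s, if anything falls off the work surface, if the arm or the gripper's body presses on something with over 40 N, if the wrist force passes 120 N, or if a joint passes its speed limit or range.

## Working session

There is one attempt and no reset: what is moved stays moved. The work goes in short steps, Python scripts to look and compute and a tool call to move; the robot and the scene stay as the last step left them, time stands still between calls to the robot, and variables do not carry over. Pictures are saved under pics/ and viewed, at most 10 in all, crops included, and the job is handed in when it is done.

Besides the shell and the picture viewer there is one more tool, called after "Call:" as name(argument=value, ...) on one line, values as JSON. carry_out: Moves the arm, as the interface text tells. Shift numbers are shares of 0.025 m and turn numbers shares of 0.1 rad, none past 1 either way. Its arguments: {"type":"object","properties":{"commands":{"type":"array"},"squeeze":{"type":"number"}},"required":["commands"]}

```bash
mkdir -p pics; ls; python3 - <<'E'
from cell import arm
import cv2,numpy as np
for n in("side","top"):
    d=arm.get_image(n); cv2.imwrite(f"pics/{n}0.png",d["pixels"][:,:,::-1]); np.savez(f"{n}0.npz",**d)
    print(n,d["mtx"].tolist(),(-d["R"].T@d["t"]).round(3), d["R"].round(3).tolist())
s=arm.observe();print(s)
E
```

```text
pics
side [[381.1227253081754, 0.0, 278.3379134868087], [0.0, 381.1227253081754, 210.61710810583946], [0.0, 0.0, 1.0]] [ 0.277 -0.803  0.738] [[0.945, -0.327, -0.003], [-0.201, -0.574, -0.794], [0.258, 0.751, -0.608]]
top [[521.2578935420073, 0.0, 275.99809756202274], [0.0, 521.2578935420073, 208.95667907420253], [0.0, 0.0, 1.0]] [ 0.44  -0.041  1.911] [[0.0, -1.0, 0.003], [-0.999, -0.0, -0.05], [0.05, -0.003, -0.999]]
{'clock': 0.1, 'joints': array([-1.27758556,  0.43516217,  0.02500832,  1.57400685, -0.01162783,
        1.13400565, -0.0751219 ]), 'dq': array([-3.98371303e-04, -2.00261552e-03,  2.38988088e-03, -1.65533065e-03,
       -1.39148678e-03,  1.25579140e-03,  3.25436086e-05]), 'joint_efforts': array([ 4.00376797e-03, -6.69122815e+01,  9.88434814e-01, -3.15147972e+01,
       -6.05082745e-02,  3.74116504e-02,  9.82210486e-05]), 'position': array([0.24085372, 0.57622589, 0.22601805]), 'ee_rot': array([-6.17862457e-01, -3.08006777e+00,  2.24165906e-03]), 'force': array([-0.14655088, -0.36690683, -0.85964275]), 'ft_torque': array([0.02492901, 0.00997975, 0.0154479 ]), 'gripper_force': 0.0, 'width': 1.0014764505674505}
```

View pics/side0.png

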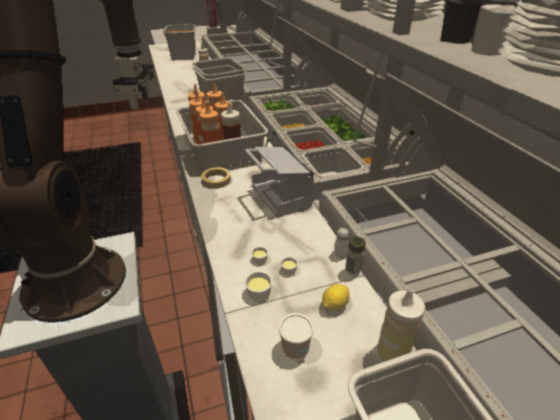

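View pics/top0.png

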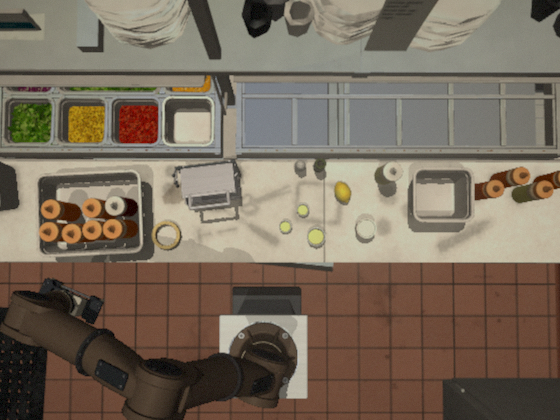

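The two views show three cups that look like ramekins: side (259,287), (259,255) and (289,266), matching top (316,237), (285,227) and (303,210). The one at side (259,287) / top (316,237) is the largest. The larger lidded cup at side (296,335) is the deli cup. The station is at side (280,180) / top (208,188), with its open front toward the robot. I'll check this in one close crop and measure it.

```bash
cat > h.py <<'E'
import numpy as np,cv2
def load(n): return dict(np.load(n))
def cloud(d):
    z=d["range_z"]; v,u=np.mgrid[:z.shape[0],:z.shape[1]]; K=d["mtx"]
    P=np.stack([(u-K[0,2])/K[0,0]*z,(v-K[1,2])/K[1,1]*z,z],-1)
    W=(P-d["t"])@d["R"]; W[z==0]=np.nan; return W
def proj(d,X):
    c=np.atleast_2d(X)@d["R"].T+d["t"]; p=c@d["mtx"].T; return p[:,:2]/p[:,2:]
def ray(d,u,v,h):
    r=d["R"].T@np.linalg.inv(d["mtx"])@[u,v,1]; c=-d["R"].T@d["t"]; return c+r*(h-c[2])/r[2]
E
python3 - <<'E'
from h import *
s,t=load("side0.npz"),load("top0.npz")
c=lambda d,x,y,w,h,W,H:cv2.resize(d["pixels"][y:y+h,x:x+w,::-1],(W,H),interpolation=cv2.INTER_CUBIC)
a=c(s,230,135,100,90,400,360);b=c(t,165,150,90,81,400,360)
e=c(s,235,235,100,60,400,240);f=c(t,270,195,100,60,400,240)
cv2.imwrite("pics/c1.png",np.vstack([np.hstack([a,b]),np.hstack([e,f])]))
# cups: yellow-green fill
for n,d in(("side",s),("top",t)):
    W=cloud(d); hsv=cv2.cvtColor(d["pixels"],cv2.COLOR_RGB2HSV)
    m=cv2.inRange(hsv,(22,80,90),(45,255,255))
    k,l,st,ce=cv2.connectedComponentsWithStats(m)
    for i in range(1,k):
        if st[i,4]>25:
            P=np.nanmedian(W[l==i],0)
            print(n,ce[i].round(1),st[i],P.round(3))
# station cloud in top
W=cloud(t)[150:225,165:250].reshape(-1,3)
for lo in np.arange(0,.26,.02):
    q=W[(W[:,2]>lo)&(W[:,2]<lo+.02)]
    if len(q): print(round(lo,2),len(q),q.min(0).round(3),q.max(0).round(3))
E
```

```text
side [276.9 103.9] [268  99  18  11  83] [0.846 0.873 0.03 ]
side [332.5 126.7] [326 123  12  10  55] [1.008 0.598 0.009]
side [259.1 253.4] [253 250  13   8  85] [ 0.47  -0.075  0.016]
side [288.5 264.1] [282 260  14   9  99] [ 0.533 -0.14   0.016]
side [258.1 283.5] [248 277  22  14 241] [ 0.436 -0.185  0.024]
side [335.4 296.3] [322 283  28  28 569] [ 0.588 -0.301  0.046]
side [391.4 335.4] [382 322  24  23 197] [ 0.628 -0.456  0.086]
side [387.8 351. ] [377 338  36  23 283] [ 0.629 -0.456  0.034]
top [93.2 88.7] [ 74  87  41   4 105] [ 0.984  0.631 -0.003]
top [ 85.7 123.2] [ 68 106  37  36 769] [ 0.855  0.664 -0.008]
top [ 31.6 113.3] [ 26 108  13  11  59] [0.88  0.849 0.024]
top [ 43.7 122.2] [ 38 116  13  15  43] [0.854 0.811 0.018]
top [ 22.9 129.2] [ 12 118  23  23 176] [0.821 0.872 0.03 ]
top [ 32.5 138.1] [ 29 134   8   9  35] [0.795 0.848 0.015]
top [ 46.7 137.3] [ 44 135   6   7  26] [0.797 0.797 0.011]
top [342.1 191.9] [334 182  17  21 264] [ 0.594 -0.282  0.049]
top [302.2 209.5] [298 205  10  10  76] [ 0.531 -0.141  0.017]
top [284.6 226.2] [280 222  10  10  77] [ 0.472 -0.078  0.018]
top [315.5 236.3] [308 229  16  15 182] [ 0.436 -0.19   0.026]
0.0 1866 [0.479 0.052 0.   ] [0.752 0.363 0.02 ]
0.02 233 [0.479 0.052 0.02 ] [0.746 0.358 0.04 ]
0.04 328 [0.554 0.051 0.04 ] [0.746 0.355 0.06 ]
0.06 6 [0.682 0.099 0.06 ] [0.743 0.333 0.079]
0.08 6 [0.681 0.098 0.087] [0.696 0.122 0.099]
0.1 34 [0.637 0.098 0.101] [0.7  0.3  0.12]
0.12 927 [0.589 0.098 0.12 ] [0.701 0.305 0.14 ]
0.14 883 [0.527 0.096 0.14 ] [0.678 0.303 0.16 ]
0.16 186 [0.527 0.112 0.16 ] [0.651 0.305 0.179]
0.18 5 [0.639 0.296 0.181] [0.643 0.304 0.192]
```

View pics/c1.png

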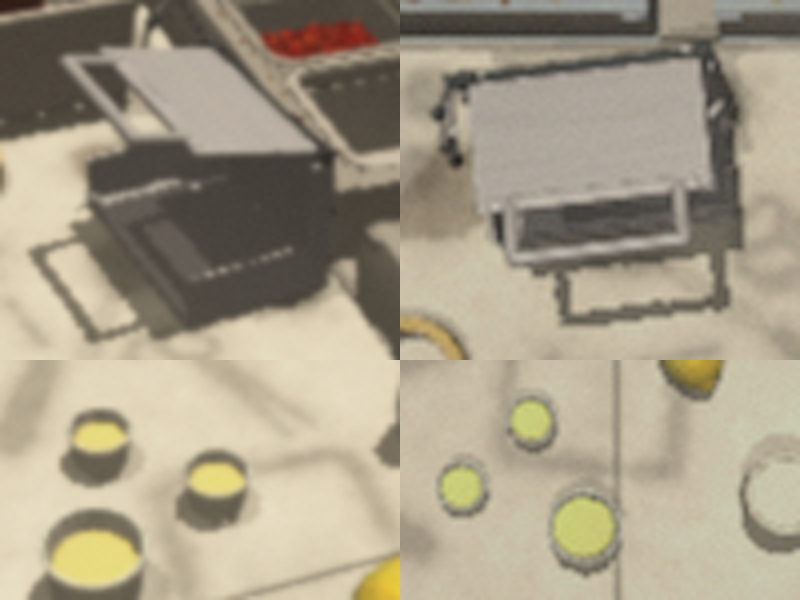

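The crop confirms the choice: the cup at side (259,287) / top (316,237) is clearly the largest of the three. The station's knob bracket is on its left (+y) side, and its cover is slightly raised. Next I'll fit the cover plane and station pose.

```bash
python3 - <<'E'
from h import *
for n in("side","top"):
    d=load(n+"0.npz"); W=cloud(d)
    sl=np.s_[140:215,240:320] if n=="side" else np.s_[150:225,165:250]
    P=W[sl].reshape(-1,3); P=P[(P[:,2]>.115)&(P[:,2]<.22)]; 
    P=P[(P[:,0]>.5)&(P[:,0]<.72)&(P[:,1]>.07)&(P[:,1]<.33)]
    Q=P
    for _ in range(8):
        c=Q.mean(0); nrm=np.linalg.svd(Q-c,full_matrices=False)[2][2]; nrm*=np.sign(nrm[2])
        Q=P[abs((P-c)@nrm)<.006]
    tilt=np.degrees(np.arccos(nrm[2])); az=np.degrees(np.arctan2(nrm[1],nrm[0]))
    print(n,len(P),len(Q),"tilt",tilt.round(2),"az",az.round(1),"std",((Q-c)@nrm).std().round(4),c.round(4))
    ex=np.array([-1,0,0])-(-nrm[0])*nrm; 
    r=cv2.minAreaRect(Q[:,:2].astype(np.float32)*1000); print(r, cv2.boxPoints(r).round(0).tolist())
    # plate: rows edges: lateral (y) edges & front/back via fitted lines
    for a in np.arange(0,12,1.):
        y=np.array([-np.sin(np.radians(a)),np.cos(np.radians(a))]);x=np.array([y[1],-y[0]])
        px,py=Q[:,:2]@x,Q[:,:2]@y
        print(a,np.ptp(np.percentile(px,[.5,99.5])).round(4),np.ptp(np.percentile(py,[1,99])).round(4),end=" | ")
    print()
# ramekin: rim from side/top points above 0.03
for n in("side","top"):
    W=cloud(load(n+"0.npz")).reshape(-1,3)
    q=W[(np.hypot(W[:,0]-.436,W[:,1]+.188)<.06)&(W[:,2]>.012)&(W[:,2]<.06)]
    print(n,len(q),q.min(0).round(3),q.max(0).round(3),np.percentile(q[:,2],[50,90,98]).round(3))
    q=q[q[:,2]>.03]; print(cv2.minEnclosingCircle((q[:,:2]*1000).astype(np.float32)))
E
```

```text
side 1157 1121 tilt 13.84 az 6.2 std 0.0017 [0.6171 0.1778 0.1417]
((609.1800537109375, 187.15652465820312), (158.73629760742188, 209.8098602294922), 7.4940185546875) [[517.0, 281.0], [544.0, 73.0], [702.0, 93.0], [674.0, 302.0]]
0.0 0.1674 0.1992 | 1.0 0.1656 0.1992 | 2.0 0.1637 0.1994 | 3.0 0.1618 0.1995 | 4.0 0.1599 0.1992 | 5.0 0.1579 0.1994 | 6.0 0.1561 0.1999 | 7.0 0.1555 0.2001 | 8.0 0.1558 0.2006 | 9.0 0.1574 0.2007 | 10.0 0.1593 0.2007 | 11.0 0.1614 0.2006 | 
top 2020 1632 tilt 14.38 az 6.9 std 0.0031 [0.6241 0.1921 0.1419]
((611.9910278320312, 193.46055603027344), (159.1215362548828, 207.19345092773438), 6.614406108856201) [[521.0, 287.0], [545.0, 81.0], [703.0, 100.0], [679.0, 306.0]]
0.0 0.1673 0.1911 | 1.0 0.1651 0.1903 | 2.0 0.1628 0.1895 | 3.0 0.1605 0.1884 | 4.0 0.1582 0.1877 | 5.0 0.1566 0.1871 | 6.0 0.1559 0.1861 | 7.0 0.1555 0.1851 | 8.0 0.156 0.1845 | 9.0 0.1572 0.1839 | 10.0 0.1588 0.1835 | 11.0 0.1606 0.1839 | 
side 585 [ 0.401 -0.225  0.012] [ 0.467 -0.158  0.043] [0.026 0.04  0.042]
((434.7698974609375, -191.46292114257812), 34.3332405090332)
top 277 [ 0.393 -0.218  0.013] [ 0.468 -0.144  0.055] [0.028 0.042 0.049]
((436.7895202636719, -186.14488220214844), 33.62706756591797)
```

```bash
cat >> h.py <<'E'
from scipy.spatial.transform import Rotation as Ro
YAW=np.radians(7.0)
SX=np.array([np.cos(YAW),np.sin(YAW),0]);SY=np.array([-np.sin(YAW),np.cos(YAW),0])
def rows(s,target,Rt,n=None,p0=None,R0=None):
    "s: state; rows along a straight line with an even turn, tool axes"
    p=np.array(s["position"] if p0 is None else p0);R=Ro.from_rotvec(s["ee_rot"]) if R0 is None else R0
    w=(R.inv()*Rt).as_rotvec(); d=np.array(target)-p
    k=max(np.linalg.norm(d)/.024,np.abs(w).max()/.098)
    n=n or max(1,int(np.ceil(k)))
    out=[]
    for i in range(n):
        out.append(list((R.inv().apply(d/n)/.025).round(2))+list((w/n/.1).round(2))); R=R*Ro.from_rotvec(w/n)
    print("n",n)
    for o in out: print(o)
    return np.array(target),Rt
E
python3 - <<'E'
from h import *
for n in("side","top"):
    d=load(n+"0.npz"); W=cloud(d)
    sl=np.s_[140:215,240:320] if n=="side" else np.s_[150:225,165:250]
    P=W[sl].reshape(-1,3); P=P[(P[:,2]>.11)&(P[:,2]<.2)]
    x=P@SX;y=P@SY;z=P[:,2]
    # section through y middle
    yc=np.median(y)
    pl=(x>.62)&(x<.69)
    print(n,"plate y edges",np.percentile(y[pl],[1,3,97,99]).round(4))
    for y0 in np.arange(-.06,.061,.03):
        m=abs(y-(.115+y0))<.006
        print("y",(.115+y0).round(3),"xmin",np.percentile(x[m],1).round(4),"xmax",np.percentile(x[m],99).round(4),"barz",np.nanmedian(z[m&(x<np.percentile(x[m],1)+.012)]).round(4))
    f=x<x.min()+.02; print("bar y range",np.percentile(y[f],[1,99]).round(4))
print(load("top0.npz")["pixels"][180:222,208].sum(1))
E
```

```text
side plate y edges [0.0151 0.0189 0.2117 0.2153]
y 0.055 xmin 0.5507 xmax 0.7033 barz 0.1624
y 0.085 xmin 0.5489 xmax 0.7014 barz 0.1623
y 0.115 xmin 0.5495 xmax 0.7021 barz 0.1628
y 0.145 xmin 0.5497 xmax 0.7012 barz 0.1631
y 0.175 xmin 0.5498 xmax 0.7041 barz 0.1627
bar y range [0.0373 0.1739]
top plate y edges [0.0238 0.0276 0.2181 0.2211]
y 0.055 xmin 0.5542 xmax 0.7055 barz 0.1647
y 0.085 xmin 0.5546 xmax 0.7055 barz 0.1614
y 0.115 xmin 0.5529 xmax 0.7064 barz 0.1655
y 0.145 xmin 0.5522 xmax 0.706 barz 0.1649
y 0.175 xmin 0.553 xmax 0.706 barz 0.1638
bar y range [0.0441 0.1837]
[507 509 507 505 502 496 496 493 495 500 504 456 462 515 492 361 221 199
 204 228 267 266 230 224 364 522 500 335 237 247 392 492 526 537 548 554
 545 543 557 441 293 301]
```

```bash
cat >> h.py <<'E'
def down(yaw,tilt=0):
    "tool pointing down, its y along world azimuth yaw+90deg?; tilt leans fingers forward along SX-like azimuth yaw"
    pass
BAR0=.557*SX+.110*SY+np.array([0,0,.158])
E
python3 - <<'E'
from h import *
from cell import arm
s=arm.observe()
R0=Ro.from_rotvec(s["ee_rot"]);print(R0.as_matrix().round(2),BAR0)
z=np.array([0,0,-1.]);y=SX;x=np.cross(y,z);Rg=Ro.from_matrix(np.stack([x,y,z],1))
p,R=rows(s,[.32,.30,.28],Rg)
rows(s,[BAR0[0],BAR0[1],.23],Rg,p0=p,R0=R)
E
```

```text
[[-0.92  0.39 -0.  ]
 [ 0.39  0.92 -0.  ]
 [-0.   -0.   -1.  ]] [0.53944258 0.1770613  0.158     ]
n 13
[np.float64(-0.55), np.float64(-0.69), np.float64(-0.17), np.float64(-0.0), np.float64(0.0), np.float64(0.81)]
[np.float64(-0.61), np.float64(-0.64), np.float64(-0.17), np.float64(-0.0), np.float64(0.0), np.float64(0.81)]
[np.float64(-0.66), np.float64(-0.59), np.float64(-0.17), np.float64(-0.0), np.float64(0.0), np.float64(0.81)]
[np.float64(-0.7), np.float64(-0.54), np.float64(-0.17), np.float64(-0.0), np.float64(0.0), np.float64(0.81)]
[np.float64(-0.74), np.float64(-0.48), np.float64(-0.17), np.float64(-0.0), np.float64(0.0), np.float64(0.81)]
[np.float64(-0.78), np.float64(-0.42), np.float64(-0.17), np.float64(-0.0), np.float64(0.0), np.float64(0.81)]
[np.float64(-0.81), np.float64(-0.35), np.float64(-0.17), np.float64(-0.0), np.float64(0.0), np.float64(0.81)]
[np.float64(-0.84), np.float64(-0.29), np.float64(-0.17), np.float64(-0.0), np.float64(0.0), np.float64(0.81)]
[np.float64(-0.86), np.float64(-0.22), np.float64(-0.17), np.float64(-0.0), np.float64(0.0), np.float64(0.81)
[... 925 characters left out ...]
(0.18), np.float64(0.0), np.float64(0.0), np.float64(0.0)]
[np.float64(-0.54), np.float64(0.74), np.float64(0.18), np.float64(0.0), np.float64(0.0), np.float64(0.0)]
[np.float64(-0.54), np.float64(0.74), np.float64(0.18), np.float64(0.0), np.float64(0.0), np.float64(0.0)]
[np.float64(-0.54), np.float64(0.74), np.float64(0.18), np.float64(0.0), np.float64(0.0), np.float64(0.0)]
[np.float64(-0.54), np.float64(0.74), np.float64(0.18), np.float64(0.0), np.float64(0.0), np.float64(0.0)]
[np.float64(-0.54), np.float64(0.74), np.float64(0.18), np.float64(0.0), np.float64(0.0), np.float64(0.0)]
[np.float64(-0.54), np.float64(0.74), np.float64(0.18), np.float64(0.0), np.float64(0.0), np.float64(0.0)]
```

Call:
carry_out(commands=[[0.25, -0.55, -0.7, -0.2, 0, 0, 0.8], [0.25, -0.6, -0.65, -0.2, 0, 0, 0.8], [0.25, -0.65, -0.6, -0.2, 0, 0, 0.8], [0.25, -0.7, -0.55, -0.2, 0, 0, 0.8], [0.25, -0.75, -0.5, -0.2, 0, 0, 0.8], [0.25, -0.8, -0.4, -0.2, 0, 0, 0.8], [0.25, -0.8, -0.35, -0.2, 0, 0, 0.8], [0.25, -0.85, -0.3, -0.2, 0, 0, 0.8]])

```text
clock: 0.9
position: [0.2897, 0.4044, 0.2666]
ee_rot: [-1.56, -2.727, 0.001]
force: [0.5, 0.3, -0.2]
width: 0.354
gripper_force: 0.0
```

Call:
carry_out(commands=[[0.25, -0.85, -0.2, -0.2, 0, 0, 0.8], [0.25, -0.85, -0.15, -0.2, 0, 0, 0.8], [0.25, -0.9, -0.1, -0.2, 0, 0, 0.8], [0.25, -0.9, 0, -0.2, 0, 0, 0.8], [0.25, -0.9, 0.1, -0.2, 0, 0, 0.8], [0.25, -0.5, 0.7, 0, 0, 0, 0.1], [0.25, -0.5, 0.7, 0, 0, 0, 0], [0.25, -0.5, 0.7, 0, 0, 0, 0]])

```text
clock: 1.7
position: [0.3791, 0.2679, 0.2917]
ee_rot: [-2.078, -2.356, 0.0]
force: [-0.8, 0.2, 0.2]
width: 0.251
gripper_force: 0.0
```

Call:
carry_out(commands=[[0.25, -0.55, 0.75, 0.2, 0, 0, 0], [0.25, -0.55, 0.75, 0.2, 0, 0, 0], [0.25, -0.55, 0.75, 0.2, 0, 0, 0], [0.25, -0.55, 0.75, 0.2, 0, 0, 0], [0.25, -0.55, 0.75, 0.2, 0, 0, 0], [0.25, 0, 0, 0, 0, 0, 0]])

```text
clock: 2.3
position: [0.482, 0.2096, 0.2658]
ee_rot: [2.082, 2.351, -0.003]
force: [-0.4, -0.1, -1.0]
width: 0.25
gripper_force: 0.0
```

```bash
cat >> h.py <<'E'
z_=np.array([0,0,-1.]);Rg=Ro.from_matrix(np.stack([np.cross(SX,z_),SX,z_],1))
E
python3 - <<'E'
from h import *
from cell import arm
d=arm.get_image("side");cv2.imwrite("pics/s1.png",cv2.resize(d["pixels"][120:230,200:340,::-1],(700,550)))
s=arm.observe();print(s["clock"],s["joints"].round(2),s["position"].round(4),s["width"])
rows(s,BAR0+[0,0,-.019],Rg)
E
```

```text
2.35 [-0.87  0.24  0.44  1.78 -0.11  1.14 -0.27] [0.4808 0.2108 0.266 ] 0.2522498156656899
n 6
[np.float64(-0.27), np.float64(0.36), np.float64(0.85), np.float64(-0.0), np.float64(0.0), np.float64(0.0)]
[np.float64(-0.27), np.float64(0.36), np.float64(0.85), np.float64(-0.0), np.float64(0.0), np.float64(0.0)]
[np.float64(-0.27), np.float64(0.36), np.float64(0.85), np.float64(-0.0), np.float64(0.0), np.float64(0.0)]
[np.float64(-0.27), np.float64(0.36), np.float64(0.85), np.float64(-0.0), np.float64(0.0), np.float64(0.0)]
[np.float64(-0.27), np.float64(0.36), np.float64(0.85), np.float64(-0.0), np.float64(0.0), np.float64(0.0)]
[np.float64(-0.27), np.float64(0.36), np.float64(0.85), np.float64(-0.0), np.float64(0.0), np.float64(0.0)]
```

View pics/s1.png

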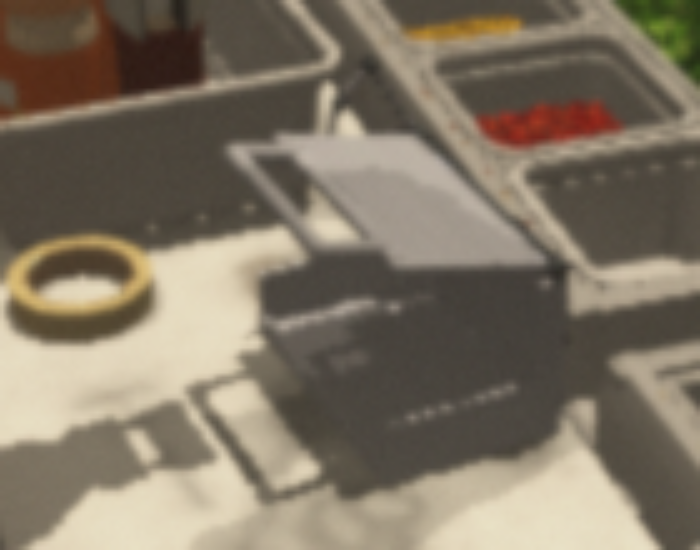

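The crop shows the gripper's shadow in front of the station; the gripper itself is above the frame. The bar runs from crop pixel (235,150) to (320,250), clear for approach.

Call:
carry_out(commands=[[0.25, -0.55, 0.7, 0.5, 0, 0, 0], [0.25, -0.55, 0.7, 0.5, 0, 0, 0], [0.25, -0.5, 0.75, 0.5, 0, 0, 0], [0.25, 0, 0, 0.8, 0, 0, 0], [0.25, 0, 0, 0, 0, 0, 0]])

```text
clock: 2.85
position: [0.5366, 0.1791, 0.2069]
ee_rot: [-2.077, -2.354, 0.006]
force: [-0.6, 0.2, 0.1]
width: 0.25
gripper_force: 0.0
```

```bash
python3 - <<'E'
from h import *
from cell import arm
d=arm.get_image("side");cv2.imwrite("pics/s2.png",cv2.resize(d["pixels"][80:230,180:340,::-1],(640,600)))
s=arm.observe();print(s["clock"],s["position"].round(4),s["force"].round(1))
rows(s,BAR0+[0,0,-.019],Rg)
E
```

```text
2.9 [0.5371 0.1796 0.2084] [ 0.3 -0.4 -0. ]
n 3
[np.float64(-0.04), np.float64(0.03), np.float64(0.93), np.float64(-0.01), np.float64(0.0), np.float64(0.01)]
[np.float64(-0.04), np.float64(0.03), np.float64(0.93), np.float64(-0.01), np.float64(0.0), np.float64(0.01)]
[np.float64(-0.04), np.float64(0.03), np.float64(0.93), np.float64(-0.01), np.float64(0.0), np.float64(0.01)]
```

View pics/s2.png

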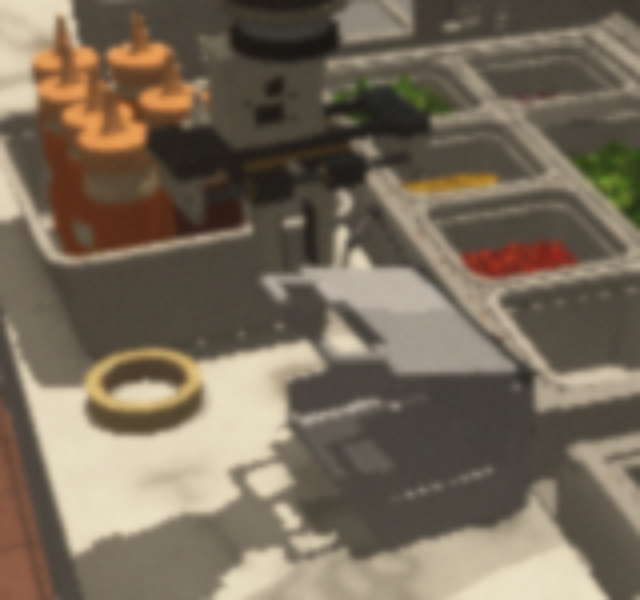

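The fingers at crop (300,240) straddle the line above the bar at (305,310), so I can descend.

Call:
carry_out(commands=[[0.25, -0.1, 0.1, 0.6, 0, 0, 0], [0.25, 0, 0, 0.5, 0, 0, 0], [0.25, 0, 0, 0.5, 0, 0, 0], [0.25, 0, 0, 0.5, 0, 0, 0], [0.25, 0, 0, 0, 0, 0, 0]])

```text
clock: 3.4
position: [0.5401, 0.177, 0.1551]
ee_rot: [-2.077, -2.355, 0.004]
force: [-0.1, 0.3, 0.0]
width: 0.253
gripper_force: 0.0
```

Call:
carry_out(commands=[[0.25, 0, 0, 0.35, 0, 0, 0], [0.25, 0, 0, 0.3, 0, 0, 0], [0.0, 0, 0, 0, 0, 0, 0], [0.0, 0, 0, 0, 0, 0, 0], [0.0, 0, 0, 0, 0, 0, 0], [0.0, 0, 0, 0, 0, 0, 0]], squeeze=15)

```text
clock: 4.0
position: [0.538, 0.1764, 0.1395]
ee_rot: [-2.075, -2.353, 0.008]
force: [-9.6, -1.1, 0.0]
width: 0.127
gripper_force: 15.0
```

Call:
carry_out(commands=[[0, 0, 0.18, -0.6, 0, 0, 0], [0, 0, 0.24, -0.58, 0, 0, 0], [0, 0, 0.3, -0.55, 0, 0, 0], [0, 0, 0.36, -0.52, 0, 0, 0]])

```text
clock: 4.4
position: [0.5637, 0.1796, 0.1964]
ee_rot: [-2.074, -2.351, 0.012]
force: [-15.3, -2.4, 5.6]
width: 0.125
gripper_force: 15.0
```

Call:
carry_out(commands=[[0, 0, 0.35, -0.48, 0, 0, 0], [0, 0, 0.42, -0.43, 0, 0, 0], [0, 0, 0.46, -0.38, 0, 0, 0], [0, 0, 0.38, -0.26, 0, 0, 0], [0, 0, 0, 0, 0, 0, 0]])

```text
clock: 4.9
position: [0.6081, 0.1851, 0.2373]
ee_rot: [-2.078, -2.355, 0.0]
force: [-7.3, -2.2, 15.0]
width: 0.12
gripper_force: 15.0
```

```bash
python3 - <<'E'
from h import *
from cell import arm
s=arm.observe();p=s["position"];print(s["clock"],p.round(4),s["force"].round(1),(p@SX).round(4),(p@SY).round(4),p[2]+.019)
d=arm.get_image("side");np.savez("side1.npz",**d)
W=cloud(d)[100:215,230:340].reshape(-1,3);x=W@SX;y=W@SY
m=(y>.03)&(y<.2)&(W[:,2]>.13)&(x>.58)&(x<.72)&(W[:,2]<.26)
Q=W[m]
for _ in range(8):
    c=np.median(Q,0) if _==0 else Q.mean(0); n=np.linalg.svd(Q-c,full_matrices=False)[2][2];n*=np.sign(n[2]);Q2=W[m];Q=Q2[abs((Q2-c)@n)<.006]
print(len(Q),np.degrees(np.arccos(n[2])),np.degrees(np.arctan2(n[1],n[0])))
E
```

```text
4.9 [0.6081 0.1851 0.2373] [-7.3 -2.2 15. ] 0.6261 0.1096 0.2562722422824107
325 60.37002272680435 7.0951146157744045
```

Call:
carry_out(commands=[[0, 0, 0.15, -0.26, 0, 0, 0], [0, 0, 0, 0, 0, 0, 0]])

```text
clock: 5.15
position: [0.6082, 0.1851, 0.2399]
ee_rot: [-2.075, -2.352, 0.012]
force: [-9.8, -1.2, -5.8]
width: 0.124
gripper_force: 15.0
```

Cover is at the stop: about 11 N tangential force with no motion, and the plane measures 60.4°. I'll release it and plan the ramekin pick.

Call:
carry_out(commands=[[0.35, 0, 0, 0, 0, 0, 0], [0.35, 0, 0, 0, 0, 0, 0], [0.35, 0, -0.1, -0.6, 0, 0, 0], [0.35, 0, 0, -1, 0, 0, 0], [0.35, 0, 0, -1, 0, 0, 0], [0.35, 0, 0, -1, 0, 0, 0]])

```text
clock: 5.75
position: [0.6097, 0.1853, 0.3348]
ee_rot: [2.078, 2.355, 0.003]
force: [-0.7, 0.3, -0.7]
width: 0.352
gripper_force: 0.0
```

```bash
cat >> h.py <<'E'
def tiltR(a,t):
    a,t=np.radians(a),np.radians(t)
    z=np.array([np.sin(t)*np.cos(a),np.sin(t)*np.sin(a),-np.cos(t)]);y=np.array([-np.sin(a),np.cos(a),0])
    return Ro.from_matrix(np.stack([np.cross(y,z),y,z],1))
RAM=np.array([.436,-.189,0])
E
python3 - <<'E' | sed 's/np.float64(\([^)]*\))/\1/g'
from h import *
from cell import arm
s=arm.observe();print(s["clock"],s["position"].round(4),s["joints"].round(2),s["force"].round(1))
t=load("top0.npz");print("deli",ray(t,366,228,.075))
R=tiltR(-23,30);zt=R.apply([0,0,1]);tc=RAM+[0,0,.027]+.019*zt
Rm=tiltR(0,10)
p,q=rows(s,[.45,.0,.26],Rm)
rows(s,tc-.08*zt,R,p0=p,R0=q)
print(tc,tc-.08*zt)
E
```

```text
5.75 [0.6097 0.1853 0.3348] [-0.69  0.41  0.47  1.4  -0.19  1.38 -0.09] [-0.7  0.3 -0.7]
deli [ 0.46438261 -0.36273312  0.075     ]
n 15
[-0.44, -0.48, 0.2, -0.08, -0.09, -0.96]
[-0.39, -0.53, 0.2, -0.08, -0.09, -0.96]
[-0.33, -0.56, 0.2, -0.08, -0.09, -0.96]
[-0.28, -0.59, 0.2, -0.08, -0.09, -0.96]
[-0.22, -0.62, 0.19, -0.08, -0.09, -0.96]
[-0.15, -0.64, 0.19, -0.08, -0.09, -0.96]
[-0.09, -0.65, 0.18, -0.08, -0.09, -0.96]
[-0.02, -0.66, 0.18, -0.08, -0.09, -0.96]
[0.04, -0.66, 0.17, -0.08, -0.09, -0.96]
[0.11, -0.65, 0.17, -0.08, -0.09, -0.96]
[0.17, -0.64, 0.16, -0.08, -0.09, -0.96]
[0.23, -0.62, 0.15, -0.08, -0.09, -0.96]
[0.29, -0.6, 0.15, -0.08, -0.09, -0.96]
[0.35, -0.57, 0.14, -0.08, -0.09, -0.96]
[0.4, -0.53, 0.13, -0.08, -0.09, -0.96]
n 11
[0.26, -0.64, 0.62, 0.13, -0.31, 0.34]
[0.26, -0.65, 0.62, 0.13, -0.31, 0.34]
[0.26, -0.65, 0.62, 0.13, -0.31, 0.34]
[0.26, -0.65, 0.62, 0.13, -0.31, 0.34]
[0.25, -0.65, 0.62, 0.13, -0.31, 0.34]
[0.25, -0.65, 0.62, 0.13, -0.31, 0.34]
[0.25, -0.65, 0.62, 0.13, -0.31, 0.34]
[0.24, -0.65, 0.62, 0.13, -0.31, 0.34]
[0.24, -0.65, 0.62, 0.13, -0.31, 0.34]
[0.24, -0.65, 0.62, 0.13, -0.31, 0.34]
[0.23, -0.65, 0.62, 0.13, -0.31, 0.34]
[ 0.4447448  -0.19271195  0.01054552] [ 0.4079246  -0.1770827   0.07982755]
```

Call:
carry_out(commands=[[1, -0.45, -0.5, 0.1, -0.08, -0.09, -0.96], [1, -0.4, -0.53, 0.2, -0.08, -0.09, -0.96], [1, -0.35, -0.56, 0.2, -0.08, -0.09, -0.96], [1, -0.3, -0.6, 0.2, -0.08, -0.09, -0.96], [1, -0.2, -0.62, 0.2, -0.08, -0.09, -0.96], [1, -0.15, -0.64, 0.2, -0.08, -0.09, -0.96], [1, -0.1, -0.65, 0.2, -0.08, -0.09, -0.96], [1, 0, -0.66, 0.2, -0.08, -0.09, -0.96]])

```text
clock: 6.55
position: [0.5236, 0.0847, 0.2948]
ee_rot: [1.007, 2.874, 0.003]
force: [0.5, -0.6, 0.4]
width: 0.98
gripper_force: 0.0
```

Call:
carry_out(commands=[[1, 0.05, -0.66, 0.17, -0.08, -0.09, -0.96], [1, 0.1, -0.65, 0.17, -0.08, -0.09, -0.96], [1, 0.17, -0.64, 0.16, -0.08, -0.09, -0.96], [1, 0.23, -0.62, 0.15, -0.08, -0.09, -0.96], [1, 0.3, -0.6, 0.15, -0.08, -0.09, -0.96], [1, 0.35, -0.57, 0.14, -0.08, -0.09, -0.96], [1, 0.4, -0.53, 0.13, -0.08, -0.09, -0.96], [1, 0, 0, 0, 0, 0, 0]])

```text
clock: 7.35
position: [0.4473, -0.0026, 0.2597]
ee_rot: [0.005, 2.975, 0.002]
force: [-0.3, -0.1, -0.3]
width: 1.0
gripper_force: 0.0
```

```bash
python3 - <<'E' | sed 's/np.float64(\([^)]*\))/\1/g'
from h import *
from cell import arm
s=arm.observe();print(s["clock"],s["position"].round(4),s["joints"].round(2),s["force"].round(1))
R=tiltR(-23,30);zt=R.apply([0,0,1]);tc=RAM+[0,0,.027]+.019*zt
rows(s,tc-.08*zt,R)
E
```

```text
7.35 [ 0.4473 -0.0026  0.2597] [-0.48 -0.01  0.35  2.08  0.03  0.91  1.42] [-0.3 -0.1 -0.3]
n 11
[0.25, -0.64, 0.62, 0.12, -0.32, 0.34]
[0.25, -0.64, 0.62, 0.12, -0.32, 0.34]
[0.24, -0.64, 0.62, 0.12, -0.32, 0.34]
[0.24, -0.64, 0.62, 0.12, -0.32, 0.34]
[0.24, -0.64, 0.62, 0.12, -0.32, 0.34]
[0.24, -0.64, 0.62, 0.12, -0.32, 0.34]
[0.24, -0.64, 0.62, 0.12, -0.32, 0.34]
[0.23, -0.64, 0.62, 0.12, -0.32, 0.34]
[0.23, -0.64, 0.62, 0.12, -0.32, 0.34]
[0.23, -0.64, 0.62, 0.12, -0.32, 0.34]
[0.23, -0.64, 0.62, 0.12, -0.32, 0.34]
```

Call:
carry_out(commands=[[1, 0.25, -0.64, 0.62, 0.12, -0.32, 0.34], [1, 0.25, -0.64, 0.62, 0.12, -0.32, 0.34], [1, 0.25, -0.64, 0.62, 0.12, -0.32, 0.34], [1, 0.24, -0.64, 0.62, 0.12, -0.32, 0.34], [1, 0.24, -0.64, 0.62, 0.12, -0.32, 0.34], [1, 0.24, -0.64, 0.62, 0.12, -0.32, 0.34], [1, 0.24, -0.64, 0.62, 0.12, -0.32, 0.34], [1, 0.23, -0.64, 0.62, 0.12, -0.32, 0.34]])

```text
clock: 8.15
position: [0.4211, -0.1282, 0.1291]
ee_rot: [0.394, 2.688, -0.099]
force: [1.3, -0.3, -1.1]
width: 1.001
gripper_force: 0.0
```

```bash
python3 - <<'E' | sed 's/np.float64(\([^)]*\))/\1/g'
from h import *
from cell import arm
s=arm.observe();print(s["clock"],s["position"].round(4),s["joints"].round(2),s["force"].round(1))
R=tiltR(-23,30);zt=R.apply([0,0,1]);tc=RAM+[0,0,.027]+.019*zt
p,R=rows(s,tc-.07*zt,R)
rows(s,tc,R,p0=p,R0=R)
E
```

```text
8.15 [ 0.4211 -0.1282  0.1291] [-0.34  0.08  0.48  2.51  0.28  0.14  1.14] [ 1.3 -0.3 -1.1]
n 4
[0.18, -0.51, 0.56, 0.1, -0.23, 0.25]
[0.18, -0.5, 0.56, 0.1, -0.23, 0.25]
[0.18, -0.5, 0.56, 0.1, -0.23, 0.25]
[0.19, -0.5, 0.56, 0.1, -0.23, 0.25]
n 3
[-0.0, -0.0, 0.93, 0.0, 0.0, 0.0]
[-0.0, -0.0, 0.93, 0.0, 0.0, 0.0]
[-0.0, -0.0, 0.93, 0.0, 0.0, 0.0]
```

j4 and j6 are close to their limits at 30° tilt, so I'll reduce to 20°, which still clears the raised cover by about 80 mm.

```bash
python3 - <<'E' | sed 's/np.float64(\([^)]*\))/\1/g'
from h import *
from cell import arm
s=arm.observe();z=Ro.from_rotvec(s["ee_rot"]).apply([0,0,1]);print(np.degrees(np.arccos(-z[2])),np.degrees(np.arctan2(z[1],z[0])))
R=tiltR(-23,20);zt=R.apply([0,0,1]);tc=RAM+[0,0,.026]+.019*zt
p,R=rows(s,tc-.07*zt,R)
print(tc,p)
E
```

```text
24.595272204010765 -17.95782970415127
n 4
[0.1, -0.51, 0.57, 0.08, 0.2, 0.26]
[0.07, -0.51, 0.57, 0.08, 0.2, 0.26]
[0.05, -0.51, 0.58, 0.08, 0.2, 0.26]
[0.03, -0.51, 0.58, 0.08, 0.2, 0.26]
[ 0.44198179 -0.19153912  0.00814584] [ 0.41994361 -0.18218447  0.07392432]
```

Call:
carry_out(commands=[[1, 0.1, -0.5, 0.3, 0.08, 0.2, 0.26], [1, 0.07, -0.5, 0.6, 0.08, 0.2, 0.26], [1, 0.05, -0.5, 0.65, 0.08, 0.2, 0.26], [1, 0.03, -0.5, 0.65, 0.08, 0.2, 0.26], [1, 0, 0, 0, 0, 0, 0]])

```text
clock: 8.65
position: [0.4173, -0.1785, 0.0818]
ee_rot: [0.544, 2.742, -0.107]
force: [-0.9, -0.3, -0.0]
width: 1.001
gripper_force: 0.0
```

```bash
python3 - <<'E' | sed 's/np.float64(\([^)]*\))/\1/g'
from h import *
from cell import arm
s=arm.observe();print(s["clock"],s["position"].round(4),s["joints"].round(2),s["force"].round(1))
z=Ro.from_rotvec(s["ee_rot"]).apply([0,0,1]);print(np.degrees(np.arccos(-z[2])),np.degrees(np.arctan2(z[1],z[0])))
R=tiltR(-23,20);zt=R.apply([0,0,1]);tc=RAM+[0,0,.026]+.019*zt
rows(s,tc,R)
d=arm.get_image("side");cv2.imwrite("pics/s3.png",cv2.resize(d["pixels"][210:340,190:350,::-1],(640,520)))
E
```

```text
8.65 [ 0.4173 -0.1785  0.0818] [0.21 0.24 0.03 2.45 0.46 0.12 0.97] [-0.9 -0.3 -0. ]
20.21991936954001 -23.642686435507485
n 4
[-0.01, -0.02, 0.79, -0.01, 0.01, 0.03]
[-0.01, -0.02, 0.79, -0.01, 0.01, 0.03]
[-0.01, -0.02, 0.79, -0.01, 0.01, 0.03]
[-0.01, -0.02, 0.79, -0.01, 0.01, 0.03]
```

View pics/s3.png

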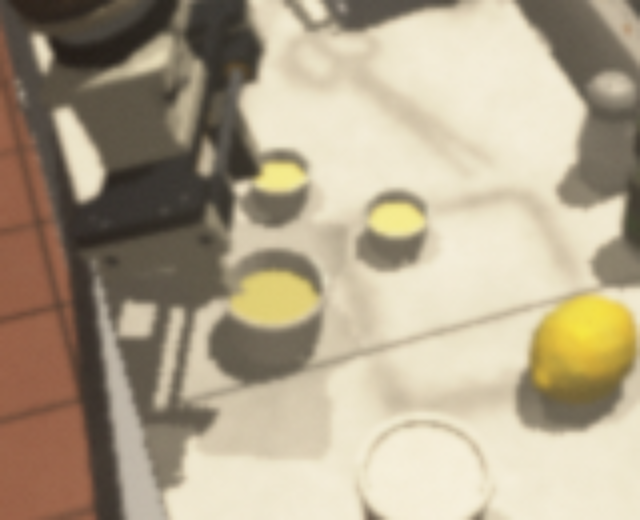

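The crop shows the open gripper behind and above the ramekin at (275,300). The small cup at (280,180) is clear of the far finger. Advancing along the tool axis.

Call:
carry_out(commands=[[1, 0, 0, 0.7, 0, 0, 0], [1, 0, 0, 0.7, 0, 0, 0], [1, 0, 0, 0.7, 0, 0, 0], [1, 0, 0, 0, 0, 0, 0]])

```text
clock: 9.1
position: [0.4215, -0.1813, 0.06]
ee_rot: [0.532, 2.751, -0.124]
force: [0.4, -1.2, -0.6]
width: 0.997
gripper_force: 0.0
```

```bash
python3 - <<'E' | sed 's/np.float64(\([^)]*\))/\1/g'
from h import *
from cell import arm
s=arm.observe();print(s["clock"],s["position"].round(4),s["joints"].round(3),s["force"].round(1))
z=Ro.from_rotvec(s["ee_rot"]).apply([0,0,1]);print(np.degrees(np.arccos(-z[2])),np.degrees(np.arctan2(z[1],z[0])))
R=tiltR(-23,20);zt=R.apply([0,0,1]);tc=RAM+[0,0,.026]+.019*zt
rows(s,tc,R)
E
```

```text
9.1 [ 0.4215 -0.1813  0.06  ] [ 0.316  0.307 -0.102  2.444  1.119  0.117  0.315] [ 0.4 -1.2 -0.6]
19.933327031535445 -25.524211573231
n 3
[-0.05, -0.01, 0.75, -0.05, -0.01, 0.07]
[-0.05, -0.01, 0.75, -0.05, -0.01, 0.07]
[-0.05, -0.02, 0.75, -0.05, -0.01, 0.07]
```

j6 is at its limit with an outward tilt here. I'll tilt sideways instead (heading +67°, closing axis radial), which keeps the wrist off its limit.

```bash
cat >> h.py <<'E'
def tiltF(a,t): return tiltR(a,t)*Ro.from_rotvec([0,0,np.pi])
E
python3 - <<'E' | sed 's/np.float64(\([^)]*\))/\1/g'
from h import *
from cell import arm
s=arm.observe()
R=tiltF(67,25);zt=R.apply([0,0,1]);tc=RAM+[0,0,.027]+.019*zt
p,q=rows(s,s["position"]+[.01,0,.07],Ro.from_rotvec(s["ee_rot"])*Ro.from_rotvec([0,.25,0]),n=4)
rows(s,tc-.1*zt,R,p0=p,R0=q)
print(tc-.1*zt)
E
```

```text
n 4
[-0.33, 0.02, -0.63, 0.0, 0.62, -0.0]
[-0.29, 0.02, -0.65, 0.0, 0.62, -0.0]
[-0.24, 0.02, -0.66, 0.0, 0.62, -0.0]
[-0.2, 0.02, -0.68, 0.0, 0.62, -0.0]
n 17
[-0.01, -0.09, 0.07, -0.17, 0.25, 0.93]
[-0.02, -0.09, 0.07, -0.17, 0.25, 0.93]
[-0.03, -0.09, 0.07, -0.17, 0.25, 0.93]
[-0.04, -0.09, 0.07, -0.17, 0.25, 0.93]
[-0.05, -0.09, 0.06, -0.17, 0.25, 0.93]
[-0.06, -0.08, 0.06, -0.17, 0.25, 0.93]
[-0.07, -0.08, 0.06, -0.17, 0.25, 0.93]
[-0.08, -0.07, 0.05, -0.17, 0.25, 0.93]
[-0.08, -0.06, 0.05, -0.17, 0.25, 0.93]
[-0.09, -0.06, 0.05, -0.17, 0.25, 0.93]
[-0.1, -0.05, 0.05, -0.17, 0.25, 0.93]
[-0.1, -0.04, 0.04, -0.17, 0.25, 0.93]
[-0.11, -0.03, 0.04, -0.17, 0.25, 0.93]
[-0.11, -0.02, 0.04, -0.17, 0.25, 0.93]
[-0.11, -0.01, 0.03, -0.17, 0.25, 0.93]
[-0.11, -0.0, 0.03, -0.17, 0.25, 0.93]
[-0.11, 0.01, 0.03, -0.17, 0.25, 0.93]
[ 0.42262446 -0.2205108   0.10041093]
```

Call:
carry_out(commands=[[1, -0.3, 0, -0.7, 0, 0.6, 0], [1, -0.3, 0, -0.7, 0, 0.6, 0], [1, -0.2, 0, -0.7, 0, 0.6, 0], [1, -0.2, 0, -0.7, 0, 0.6, 0], [1, 0, 0, 0, 0, 0, 0]])

```text
clock: 9.6
position: [0.4301, -0.1878, 0.123]
ee_rot: [0.581, 2.93, -0.094]
force: [-0.1, 0.2, -0.6]
width: 0.999
gripper_force: 0.0
```

```bash
python3 - <<'E' | sed 's/np.float64(\([^)]*\))/\1/g'
from h import *
from cell import arm
s=arm.observe();print(s["clock"],s["position"].round(4),s["joints"].round(3),s["force"].round(1))
z=Ro.from_rotvec(s["ee_rot"]).apply([0,0,1]);print(np.degrees(np.arccos(-z[2])),np.degrees(np.arctan2(z[1],z[0])))
R=tiltF(67,25);zt=R.apply([0,0,1]);tc=RAM+[0,0,.027]+.019*zt
rows(s,tc-.1*zt,R)
E
```

```text
9.6 [ 0.4301 -0.1878  0.123 ] [ 0.78   0.299 -0.624  2.166  0.418  0.616  1.04 ] [-0.1  0.2 -0.6]
9.492887727341584 -33.537466781475324
n 17
[-0.0, -0.08, 0.06, -0.14, 0.29, 0.93]
[-0.01, -0.08, 0.06, -0.14, 0.29, 0.93]
[-0.02, -0.08, 0.05, -0.14, 0.29, 0.93]
[-0.03, -0.07, 0.05, -0.14, 0.29, 0.93]
[-0.04, -0.07, 0.05, -0.14, 0.29, 0.93]
[-0.05, -0.07, 0.05, -0.14, 0.29, 0.93]
[-0.05, -0.06, 0.05, -0.14, 0.29, 0.93]
[-0.06, -0.06, 0.04, -0.14, 0.29, 0.93]
[-0.07, -0.05, 0.04, -0.14, 0.29, 0.93]
[-0.07, -0.05, 0.04, -0.14, 0.29, 0.93]
[-0.08, -0.04, 0.03, -0.14, 0.29, 0.93]
[-0.08, -0.03, 0.03, -0.14, 0.29, 0.93]
[-0.09, -0.03, 0.03, -0.14, 0.29, 0.93]
[-0.09, -0.02, 0.03, -0.14, 0.29, 0.93]
[-0.09, -0.01, 0.02, -0.14, 0.29, 0.93]
[-0.09, -0.0, 0.02, -0.14, 0.29, 0.93]
[-0.09, 0.01, 0.02, -0.14, 0.29, 0.93]
```

Call:
carry_out(commands=[[1, 0, -0.1, 0.05, -0.14, 0.29, 0.93], [1, 0, -0.1, 0.05, -0.14, 0.29, 0.93], [1, 0, -0.1, 0.05, -0.14, 0.29, 0.93], [1, -0.05, -0.05, 0.05, -0.14, 0.29, 0.93], [1, -0.05, -0.05, 0.05, -0.14, 0.29, 0.93], [1, -0.05, -0.05, 0.05, -0.14, 0.29, 0.93], [1, -0.05, -0.05, 0.05, -0.14, 0.29, 0.93], [1, -0.05, -0.05, 0.05, -0.14, 0.29, 0.93]])

```text
clock: 10.4
position: [0.424, -0.2026, 0.1096]
ee_rot: [-1.658, -2.614, -0.228]
force: [-0.9, 1.4, -0.0]
width: 1.001
gripper_force: 0.0
```

Call:
carry_out(commands=[[1, -0.05, -0.05, 0, -0.14, 0.29, 0.93], [1, -0.1, -0.05, 0, -0.14, 0.29, 0.93], [1, -0.1, -0.05, 0, -0.14, 0.29, 0.93], [1, -0.1, -0.05, 0, -0.14, 0.29, 0.93], [1, -0.1, 0, 0, -0.14, 0.29, 0.93], [1, -0.1, 0, 0, -0.14, 0.29, 0.93], [1, -0.1, 0, 0, -0.14, 0.29, 0.93], [1, -0.1, 0, 0, -0.14, 0.29, 0.93]])

```text
clock: 11.2
position: [0.4219, -0.2224, 0.1047]
ee_rot: [-2.328, -1.699, -0.492]
force: [0.1, -0.1, 0.9]
width: 1.004
gripper_force: 0.0
```

```bash
python3 - <<'E' | sed 's/np.float64(\([^)]*\))/\1/g'
from h import *
from cell import arm
s=arm.observe();print(s["clock"],s["position"].round(4),s["joints"].round(3),s["force"].round(1))
z=Ro.from_rotvec(s["ee_rot"]).apply([0,0,1]);print(np.degrees(np.arccos(-z[2])),np.degrees(np.arctan2(z[1],z[0])))
R=tiltF(67,25);zt=R.apply([0,0,1]);tc=RAM+[0,0,.027]+.019*zt
p,q=rows(s,tc-.07*zt,R)
rows(s,tc,R,p0=p,R0=q)
E
```

```text
11.2 [ 0.4219 -0.2224  0.1047] [ 1.001  0.488 -0.449  1.978 -0.254  0.827  0.462] [ 0.1 -0.1  0.9]
23.031279828054462 69.12029796587386
n 2
[0.02, 0.01, 0.7, -0.08, 0.17, 0.44]
[0.01, 0.0, 0.7, -0.08, 0.17, 0.44]
n 3
[-0.0, -0.0, 0.93, 0.0, 0.0, 0.0]
[-0.0, -0.0, 0.93, 0.0, 0.0, 0.0]
[-0.0, -0.0, 0.93, 0.0, 0.0, 0.0]
```

Call:
carry_out(commands=[[1, 0, 0, 0.7, -0.08, 0.17, 0.44], [1, 0, 0, 0.7, -0.08, 0.17, 0.44], [1, 0, 0, 0.7, 0, 0, 0], [1, 0, 0, 0.7, 0, 0, 0], [1, 0, 0, 0.7, 0, 0, 0], [1, 0, 0, 0, 0, 0, 0]])

```text
clock: 11.8
position: [0.4338, -0.188, 0.0235]
ee_rot: [-2.375, -1.58, -0.522]
force: [0.2, -0.9, 0.1]
width: 0.996
gripper_force: 0.0
```

```bash
python3 - <<'E' | sed 's/np.float64(\([^)]*\))/\1/g'
from h import *
from cell import arm
s=arm.observe();print(s["clock"],s["position"].round(4),s["joints"].round(3),s["force"].round(1))
z=Ro.from_rotvec(s["ee_rot"]).apply([0,0,1]);print(np.degrees(np.arccos(-z[2])),np.degrees(np.arctan2(z[1],z[0])))
R=tiltF(67,25);zt=R.apply([0,0,1]);tc=RAM+[0,0,.027]+.019*zt
rows(s,tc,R)
d=arm.get_image("side");cv2.imwrite("pics/s4.png",cv2.resize(d["pixels"][190:340,190:350,::-1],(640,600)))
E
```

```text
11.8 [ 0.4338 -0.188   0.0235] [ 0.954  0.621 -0.453  2.065 -0.301  0.606  0.426] [ 0.2 -0.9  0.1]
24.896885468245465 67.66397436690275
n 1
[0.06, 0.1, 0.63, -0.05, 0.02, 0.03]
```

View pics/s4.png

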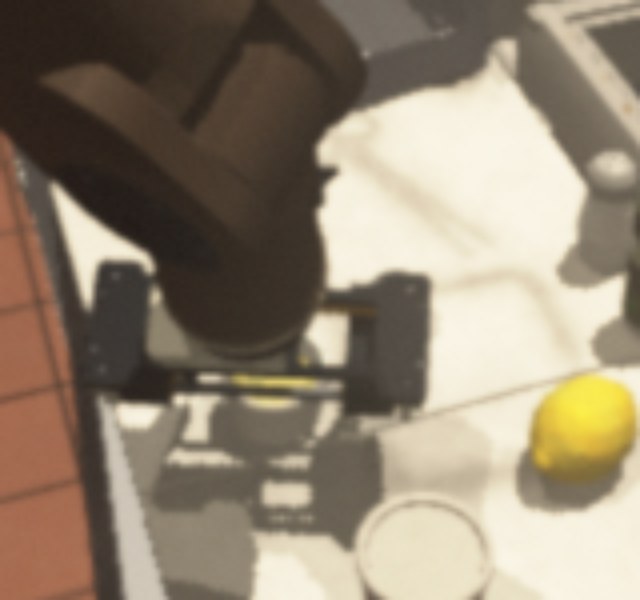

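The gripper spans the ramekin (yellow fill visible at crop (270,385)). Making the last bit of descent and closing.

Call:
carry_out(commands=[[1, 0.05, 0.1, 0.6, 0, 0, 0], [1, 0, 0, 0, 0, 0, 0], [0.5, 0, 0, 0, 0, 0, 0], [0.5, 0, 0, 0, 0, 0, 0], [0.5, 0, 0, 0, 0, 0, 0], [0.5, 0, 0, 0, 0, 0, 0], [0.5, 0, 0, 0, 0, 0, 0]], squeeze=15)

```text
clock: 12.55
position: [0.4392, -0.1855, 0.012]
ee_rot: [-2.38, -1.578, -0.522]
force: [-2.1, -1.9, 6.1]
width: 0.709
gripper_force: 15.0
```

Call:
carry_out(commands=[[0.4, 0, 0, 0, 0, 0, 0], [0.4, 0, 0, 0, 0, 0, 0]])

```text
clock: 12.75
position: [0.4392, -0.1855, 0.012]
ee_rot: [-2.38, -1.578, -0.522]
force: [-2.7, -0.9, 7.5]
width: 0.708
gripper_force: 15.0
```

Gripped: 65 mm opening at 15 N. Planning the lift and carry.

```bash
python3 - <<'E' | sed 's/np.float64(\([^)]*\))/\1/g'
from h import *
from cell import arm
s=arm.observe();R0=Ro.from_rotvec(s["ee_rot"])
cup=R0.inv().apply(np.array([.4365,-.188,0])-s["position"]);print("cup in tool",cup)
np.save("cup.npy",cup)
z=R0.apply([0,0,1]);a=np.degrees(np.arctan2(z[1],z[0]));print(a)
Rp=Ro.from_euler("z",7-a,degrees=True)*R0; np.save("Rp.npy",Rp.as_rotvec())
place=.625*SX+.110*SY+[0,0,.008]; tp=place-Rp.apply(cup); pre=tp-.13*Rp.apply([0,0,1]);print(tp,pre)
p,q=rows(s,s["position"]+[0,0,.10],R0)
rows(s,pre,Rp,p0=p,R0=q)
E
```

```text
cup in tool [-0.00808659 -0.00147807  0.00948618]
67.2312426558932
[0.61045382 0.18427006 0.02000105] [0.55635245 0.17762725 0.13802187]
n 5
[0.34, -0.0, -0.73, 0.0, 0.0, 0.0]
[0.34, -0.0, -0.73, 0.0, 0.0, 0.0]
[0.34, -0.0, -0.73, 0.0, 0.0, 0.0]
[0.34, -0.0, -0.73, 0.0, 0.0, 0.0]
[0.34, -0.0, -0.73, 0.0, 0.0, 0.0]
n 16
[0.89, -0.08, 0.34, -0.28, 0.0, 0.6]
[0.88, -0.15, 0.34, -0.28, 0.0, 0.6]
[0.87, -0.21, 0.33, -0.28, 0.0, 0.6]
[0.86, -0.27, 0.33, -0.28, 0.0, 0.6]
[0.84, -0.33, 0.32, -0.28, 0.0, 0.6]
[0.82, -0.39, 0.31, -0.28, 0.0, 0.6]
[0.79, -0.44, 0.3, -0.28, 0.0, 0.6]
[0.77, -0.5, 0.28, -0.28, 0.0, 0.6]
[0.74, -0.55, 0.27, -0.28, 0.0, 0.6]
[0.7, -0.6, 0.25, -0.28, 0.0, 0.6]
[0.66, -0.65, 0.24, -0.28, 0.0, 0.6]
[0.62, -0.69, 0.22, -0.28, 0.0, 0.6]
[0.58, -0.73, 0.2, -0.28, 0.0, 0.6]
[0.54, -0.77, 0.18, -0.28, 0.0, 0.6]
[0.49, -0.81, 0.16, -0.28, 0.0, 0.6]
[0.44, -0.84, 0.13, -0.28, 0.0, 0.6]
```

Call:
carry_out(commands=[[0.4, 0.2, 0, -0.4, 0, 0, 0], [0.4, 0.34, 0, -0.73, 0, 0, 0], [0.4, 0.34, 0, -0.73, 0, 0, 0], [0.4, 0.34, 0, -0.73, 0, 0, 0], [0.4, 0.34, 0, -0.73, 0, 0, 0], [0.4, 0.2, 0, -0.4, 0, 0, 0]])

```text
clock: 13.35
position: [0.4403, -0.1846, 0.1164]
ee_rot: [-2.381, -1.58, -0.523]
force: [0.1, 0.1, -1.7]
width: 0.71
gripper_force: 15.0
```

Call:
carry_out(commands=[[0.4, 0.88, -0.1, 0.34, -0.28, 0, 0.6], [0.4, 0.88, -0.15, 0.34, -0.28, 0, 0.6], [0.4, 0.87, -0.2, 0.33, -0.28, 0, 0.6], [0.4, 0.86, -0.27, 0.33, -0.28, 0, 0.6], [0.4, 0.84, -0.33, 0.32, -0.28, 0, 0.6], [0.4, 0.82, -0.4, 0.31, -0.28, 0, 0.6], [0.4, 0.8, -0.45, 0.3, -0.28, 0, 0.6], [0.4, 0.77, -0.5, 0.28, -0.28, 0, 0.6]])

```text
clock: 14.15
position: [0.4977, -0.0014, 0.1272]
ee_rot: [-2.795, -0.924, -0.615]
force: [-0.1, 0.2, -0.5]
width: 0.707
gripper_force: 15.0
```

```bash
cat > st.py <<'E'
from h import *
from cell import arm
s=arm.observe();print(s["clock"],s["position"].round(4),s["joints"].round(2),s["force"].round(1),s["width"].round(3))
z=Ro.from_rotvec(s["ee_rot"]).apply([0,0,1]);print("tilt,head",np.degrees(np.arccos(-z[2])).round(1),np.degrees(np.arctan2(z[1],z[0])).round(1))
E
python3 - <<'E' | sed 's/np.float64(\([^)]*\))/\1/g'
from st import *
cup=np.load("cup.npy");Rp=Ro.from_rotvec(np.load("Rp.npy"))
place=.625*SX+.110*SY+[0,0,.008]; tp=place-Rp.apply(cup); pre=tp-.13*Rp.apply([0,0,1])
rows(s,pre,Rp)
E
```

```text
Traceback (most recent call last):
  File "st.py", line 3, in <module>
    s=arm.observe();print(s["clock"],s["position"].round(4),s["joints"].round(2),s["force"].round(1),s["width"].round(3))
                                                                                                     ^^^^^^^^^^^^^^^^
AttributeError: 'float' object has no attribute 'round'
```

```bash
sed -i 's/s\["width"\].round(3)/round(s["width"],3)/' st.py
python3 - <<'E' | sed 's/np.float64(\([^)]*\))/\1/g'
from st import *
cup=np.load("cup.npy");Rp=Ro.from_rotvec(np.load("Rp.npy"))
place=.625*SX+.110*SY+[0,0,.008]; tp=place-Rp.apply(cup); pre=tp-.13*Rp.apply([0,0,1])
rows(s,pre,Rp)
E
```

```text
14.15 [ 0.4977 -0.0014  0.1272] [ 0.47  0.28 -0.43  2.26 -0.51  0.34 -0.4 ] [-0.1  0.2 -0.5] 0.707
tilt,head 24.8 36.5
n 8
[0.72, -0.54, 0.27, -0.27, -0.0, 0.59]
[0.69, -0.59, 0.26, -0.27, -0.0, 0.59]
[0.65, -0.64, 0.24, -0.27, -0.0, 0.59]
[0.61, -0.68, 0.22, -0.27, -0.0, 0.59]
[0.57, -0.72, 0.2, -0.27, -0.0, 0.59]
[0.53, -0.76, 0.18, -0.27, -0.0, 0.59]
[0.48, -0.8, 0.16, -0.27, -0.0, 0.59]
[0.43, -0.83, 0.14, -0.27, -0.0, 0.59]
```

Call:
carry_out(commands=[[0.4, 0.72, -0.54, 0.27, -0.27, 0, 0.59], [0.4, 0.69, -0.59, 0.26, -0.27, 0, 0.59], [0.4, 0.65, -0.64, 0.24, -0.27, 0, 0.59], [0.4, 0.61, -0.68, 0.22, -0.27, 0, 0.59], [0.4, 0.57, -0.72, 0.2, -0.27, 0, 0.59], [0.4, 0.53, -0.76, 0.18, -0.27, 0, 0.59]])

```text
clock: 14.75
position: [0.5332, 0.1114, 0.1328]
ee_rot: [-2.971, -0.464, -0.645]
force: [0.6, -0.7, -2.0]
width: 0.707
gripper_force: 15.0
```

```bash
cat > pl.py <<'E'
from st import *
cup=np.load("cup.npy");Rp=Ro.from_rotvec(np.load("Rp.npy"))
place=.625*SX+.110*SY+[0,0,.008]; tp=place-Rp.apply(cup); pre=tp-.13*Rp.apply([0,0,1])
c=s["position"]+Ro.from_rotvec(s["ee_rot"]).apply(cup); print("cup st frame",(c@SX-.643).round(4),(c@SY-.11).round(4),c[2].round(4), "cup up",Ro.from_rotvec(s["ee_rot"]).apply(Rp.inv().apply([0,0,1])).round(3))
E
python3 - <<'E' | sed 's/np.float64(\([^)]*\))/\1/g'
from pl import *
rows(s,pre,Rp)
E
```

```text
14.75 [0.5332 0.1114 0.1328] [-0.43  0.24  0.15  2.27 -0.22  0.21 -1.35] [ 0.6 -0.7 -2. ] 0.707
tilt,head 24.5 17.8
cup st frame -0.1039 -0.0636 0.1208 cup up [0.005 0.002 1.   ]
n 3
[0.54, -0.75, 0.17, -0.26, 0.02, 0.58]
[0.5, -0.78, 0.15, -0.26, 0.02, 0.58]
[0.45, -0.81, 0.13, -0.26, 0.02, 0.58]
```

j6 is low again, so I'll place with the heading turned to −15°. That adds sideways tilt, which relieves j6, and still clears the cover.

```bash
cat > pl.py <<'E'
from st import *
cup=np.load("cup.npy");R7=Ro.from_rotvec(np.load("Rp.npy"));Rp=Ro.from_euler("z",-22,degrees=True)*R7
place=.623*SX+.110*SY+[0,0,.008]; tp=place-Rp.apply(cup); pre=tp-.13*Rp.apply([0,0,1])
Rc=Ro.from_rotvec(s["ee_rot"]);c=s["position"]+Rc.apply(cup); print("cup st frame",(c@SX-.643).round(4),(c@SY-.11).round(4),c[2].round(4), "up",Rc.apply(R7.inv().apply([0,0,1])).round(3))
E
python3 - <<'E' | sed 's/np.float64(\([^)]*\))/\1/g'
from pl import *
print(pre,tp)
rows(s,pre,Rp)
E
```

```text
14.75 [0.5332 0.1114 0.1328] [-0.43  0.24  0.15  2.27 -0.22  0.21 -1.35] [ 0.6 -0.7 -2. ] 0.707
tilt,head 24.5 17.8
cup st frame -0.1039 -0.0636 0.1208 up [0.005 0.002 1.   ]
[0.55515823 0.19689456 0.13802187] [0.60780859 0.18278694 0.02000105]
n 6
[0.3, -0.5, 0.1, -0.4, 0.01, 0.87]
[0.26, -0.53, 0.08, -0.4, 0.01, 0.87]
[0.21, -0.55, 0.06, -0.4, 0.01, 0.87]
[0.16, -0.57, 0.04, -0.4, 0.01, 0.87]
[0.11, -0.58, 0.01, -0.4, 0.01, 0.87]
[0.06, -0.59, -0.01, -0.4, 0.01, 0.87]
```

Call:
carry_out(commands=[[0.4, 0.3, -0.5, 0.1, -0.4, 0, 0.87], [0.4, 0.26, -0.53, 0.08, -0.4, 0, 0.87], [0.4, 0.2, -0.55, 0.06, -0.4, 0, 0.87], [0.4, 0.16, -0.57, 0.04, -0.4, 0, 0.87], [0.4, 0.1, -0.58, 0, -0.4, 0, 0.87], [0.4, 0.06, -0.6, 0, -0.4, 0, 0.87], [0.4, 0, 0, 0, 0, 0, 0]])

```text
clock: 15.45
position: [0.5484, 0.1921, 0.135]
ee_rot: [3.016, -0.284, 0.649]
force: [0.3, 0.9, -1.5]
width: 0.707
gripper_force: 15.0
```

```bash
python3 - <<'E' | sed 's/np.float64(\([^)]*\))/\1/g'
from pl import *
p,q=rows(s,pre,Rp)
rows(s,tp,Rp,p0=p,R0=q)
E
```

```text
15.45 [0.5484 0.1921 0.135 ] [-1.26  0.42  0.84  2.17 -0.1   0.36 -2.18] [ 0.3  0.9 -1.5] 0.707
tilt,head 24.3 -11.2
cup st frame -0.0782 0.0163 0.1231 up [0.009 0.003 1.   ]
n 1
[0.26, -0.24, -0.01, -0.27, 0.08, 0.71]
n 6
[-0.0, 0.0, 0.87, 0.0, 0.0, 0.0]
[-0.0, 0.0, 0.87, 0.0, 0.0, 0.0]
[-0.0, 0.0, 0.87, 0.0, 0.0, 0.0]
[-0.0, 0.0, 0.87, 0.0, 0.0, 0.0]
[-0.0, 0.0, 0.87, 0.0, 0.0, 0.0]
[-0.0, 0.0, 0.87, 0.0, 0.0, 0.0]
```

Call:
carry_out(commands=[[0.4, 0.2, -0.2, 0.3, -0.05, 0.08, 0.1], [0.4, 0, 0, 0.8, 0, 0, 0], [0.4, 0, 0, 0.8, 0, 0, 0], [0.4, 0, 0, 0, 0, 0, 0]])

```text
clock: 15.85
position: [0.573, 0.1844, 0.0921]
ee_rot: [3.006, -0.311, 0.655]
force: [0.2, -1.1, -1.0]
width: 0.707
gripper_force: 15.0
```

```bash
sed -i 's/"z",-22/"z",-19/' pl.py; python3 - <<'E' | sed 's/np.float64(\([^)]*\))/\1/g'
from pl import *
rows(s,tp+[0,0,.012],Rp)
E
```

```text
15.85 [0.573  0.1844 0.0921] [-1.12  0.51  0.72  2.15 -0.16  0.27 -2.14] [ 0.2 -1.1 -1. ] 0.707
tilt,head 24.6 -12.6
cup st frame -0.0545 0.0056 0.0801 up [0.005 0.006 1.   ]
n 3
[0.08, -0.08, 0.92, 0.01, 0.01, 0.02]
[0.08, -0.08, 0.92, 0.01, 0.01, 0.02]
[0.08, -0.08, 0.92, 0.01, 0.01, 0.02]
```

Call:
carry_out(commands=[[0.4, 0.08, -0.08, 0.6, 0, 0, 0.15], [0.4, 0.08, -0.08, 0.6, 0, 0, 0.15], [0.4, 0.08, -0.08, 0.6, 0, 0, 0.15], [0.4, 0, 0, 0, 0, 0, 0]])

```text
clock: 16.25
position: [0.5985, 0.1861, 0.0552]
ee_rot: [3.008, -0.379, 0.66]
force: [-0.1, 0.5, -0.4]
width: 0.707
gripper_force: 15.0
```

```bash
python3 - <<'E' | sed 's/np.float64(\([^)]*\))/\1/g'
from pl import *
rows(s,tp+[0,0,.002],Rc)
E
```

```text
16.25 [0.5985 0.1861 0.0552] [-1.01  0.59  0.62  2.12 -0.22  0.2  -2.14] [-0.1  0.5 -0.4] 0.707
tilt,head 24.7 -12.4
cup st frame -0.0288 0.0045 0.0432 up [-0.001 -0.014  1.   ]
n 2
[-0.1, 0.02, 0.68, 0.0, 0.0, 0.0]
[-0.1, 0.02, 0.68, 0.0, 0.0, 0.0]
```

Call:
carry_out(commands=[[0.4, -0.08, 0, 0.4, 0, 0, -0.1], [0.4, -0.08, 0, 0.4, 0, 0, -0.1], [0.4, 0, 0, 0, 0, 0, 0]])

```text
clock: 16.55
position: [0.6023, 0.1862, 0.0348]
ee_rot: [3.008, -0.344, 0.658]
force: [0.2, -0.4, -1.1]
width: 0.709
gripper_force: 15.0
```

```bash
python3 - <<'E' | sed 's/np.float64(\([^)]*\))/\1/g'
from pl import *
rows(s,tp,Rp)
d=arm.get_image("side");cv2.imwrite("pics/s5.png",cv2.resize(d["pixels"][100:230,200:330,::-1],(600,600)))
E
```

```text
16.55 [0.6023 0.1862 0.0348] [-0.97  0.62  0.58  2.12 -0.22  0.16 -2.12] [ 0.2 -0.4 -1.1] 0.709
tilt,head 24.6 -12.3
cup st frame -0.0252 0.004 0.0228 up [ 0.001 -0.005  1.   ]
n 1
[-0.02, 0.08, 0.64, 0.02, 0.02, -0.15]
```

View pics/s5.png

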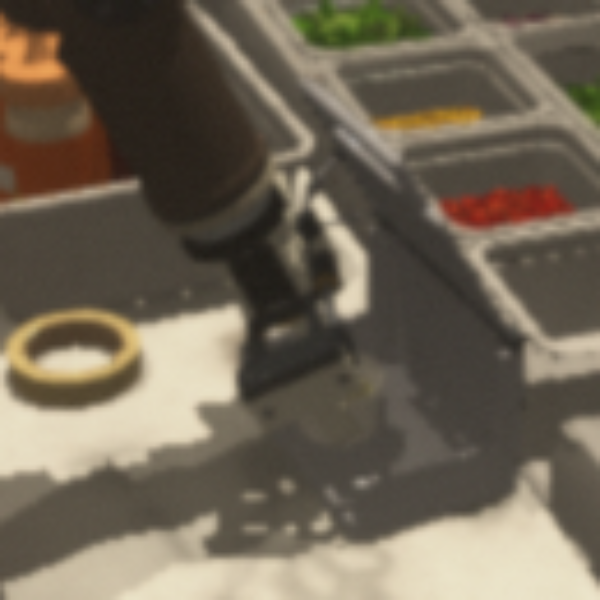

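The gripper reaches into the tray from the front, about (300,400) in the crop, with the raised cover clear behind. Lowering the final 14 mm.

Call:
carry_out(commands=[[0.4, 0, 0.05, 0.3, 0, 0, 0], [0.4, -0.05, 0, 0.2, 0, 0, 0], [0.4, 0, 0, 0, 0, 0, 0]])

```text
clock: 16.9
position: [0.6064, 0.1842, 0.0233]
ee_rot: [3.008, -0.346, 0.659]
force: [-0.3, 0.4, -0.6]
width: 0.709
gripper_force: 15.0
```

```bash
python3 - <<'E' | sed 's/np.float64(\([^)]*\))/\1/g'
from pl import *
rows(s,tp,Rp)
E
```

```text
16.9 [0.6064 0.1842 0.0233] [-0.95  0.64  0.56  2.12 -0.23  0.14 -2.11] [-0.3  0.4 -0.6] 0.709
tilt,head 24.7 -12.3
cup st frame -0.0213 0.0016 0.0113 up [ 0.001 -0.005  1.   ]
n 1
[0.01, 0.04, 0.15, 0.02, 0.02, -0.16]
```

Call:
carry_out(commands=[[0.4, -0.05, 0, 0.12, 0, 0, 0], [0.4, 0, 0, 0, 0, 0, 0]])

```text
clock: 17.1
position: [0.6066, 0.1845, 0.0204]
ee_rot: [3.009, -0.346, 0.66]
force: [0.0, -0.4, -1.1]
width: 0.71
gripper_force: 15.0
```

Call:
carry_out(commands=[[0.4, -0.05, 0, 0.08, 0, 0, 0], [0.4, 0, 0, 0, 0, 0, 0]])

```text
clock: 17.3
position: [0.6069, 0.1847, 0.0192]
ee_rot: [3.009, -0.347, 0.662]
force: [-4.7, 0.1, 8.5]
width: 0.71
gripper_force: 15.0
```

Contact with the floor (8.5 N up). Releasing.

Call:
carry_out(commands=[[0.78, 0, 0, 0, 0, 0, 0], [0.85, 0, 0, 0, 0, 0, 0], [1, 0, 0, 0, 0, 0, 0], [1, 0, 0, 0, 0, 0, 0], [1, 0, 0, 0, 0, 0, 0]])

```text
clock: 17.8
position: [0.6065, 0.1846, 0.0183]
ee_rot: [3.009, -0.346, 0.661]
force: [-0.9, 0.4, 1.0]
width: 0.994
gripper_force: 0.0
```

Call:
carry_out(commands=[[1, 0, 0, -0.3, 0, 0, 0], [1, 0, 0, -0.5, 0, 0, 0], [1, 0, 0, -0.6, 0, 0, 0], [1, 0, 0, -0.7, 0, 0, 0], [1, 0, 0, -0.9, 0, 0, 0], [1, 0, 0, -0.9, 0, 0, 0], [1, 0, 0, -0.9, 0, 0, 0], [1, 0, 0, -0.9, 0, 0, 0]])

```text
clock: 18.6
position: [0.5472, 0.1972, 0.1491]
ee_rot: [3.01, -0.347, 0.66]
force: [0.8, 1.4, -0.4]
width: 0.997
gripper_force: 0.0
```

```bash
python3 - <<'E' | sed 's/np.float64(\([^)]*\))/\1/g'
from st import *
d=arm.get_image("side");np.savez("side2.npz",**d);cv2.imwrite("pics/s6.png",cv2.resize(d["pixels"][110:220,210:330,::-1],(720,600)))
W=cloud(d)[100:215,230:340].reshape(-1,3);x=W@SX;y=W@SY
m=(y>.03)&(y<.2)&(W[:,2]>.13)&(x>.62)&(x<.72)&(W[:,2]<.25);Q=W[m]
for _ in range(8):
    c=np.median(Q,0) if _==0 else Q.mean(0); n=np.linalg.svd(Q-c,full_matrices=False)[2][2];n*=np.sign(n[2]);Q2=W[m];Q=Q2[abs((Q2-c)@n)<.006]
print(len(Q),np.degrees(np.arccos(n[2])))
hsv=cv2.cvtColor(d["pixels"],cv2.COLOR_RGB2HSV);mk=cv2.inRange(hsv,(20,60,60),(45,255,255)).astype(bool)
W=cloud(d);q=W[mk&(W[...,0]>.55)&(W[...,0]<.72)&(W[...,1]>.1)&(W[...,1]<.28)&(W[...,2]<.1)]
print(len(q)); c=np.median(q,0);print(c,(c@SX-.643),c@SY-.11)
E
```

```text
18.6 [0.5472 0.1972 0.1491] [-1.33  0.42  0.92  2.15 -0.12  0.4  -2.21] [ 0.8  1.4 -0.4] 0.997
tilt,head 24.7 -12.1
295 60.18720895524417
99
[0.60323101 0.19214766 0.03284513] -0.020848470956385978 0.007200050486110679
```

View pics/s6.png

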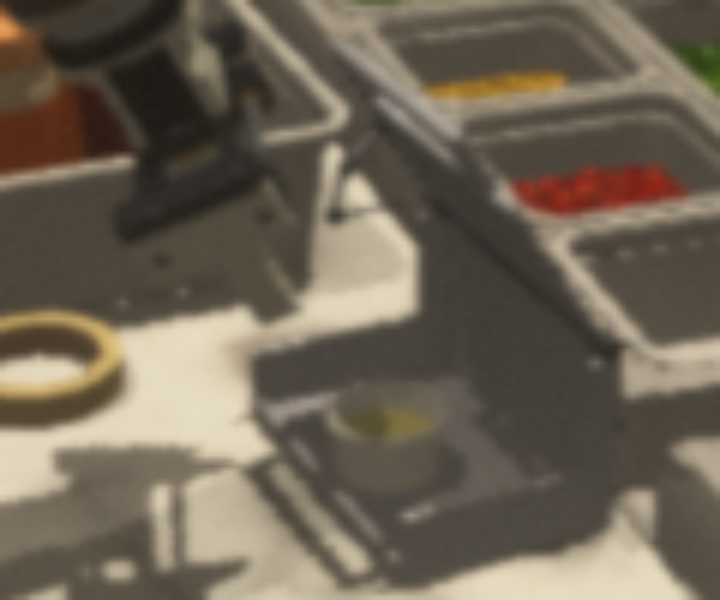

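The ramekin stands upright in the tray at crop (385,430), and the cover is still at 60.2°. Next I'll regrip the bar.

```bash
python3 - <<'E' | sed 's/np.float64(\([^)]*\))/\1/g'
from st import *
Rm=tiltR(-23,3)
p,q=rows(s,[.50,.19,.33],Ro.from_euler("z",92,degrees=True)*tiltF(-12,4))
rows(s,[.609,.185,.32],Rg,p0=p,R0=q)
E
```

```text
18.65 [0.5473 0.1981 0.1512] [-1.34  0.41  0.92  2.15 -0.12  0.4  -2.21] [0.5 0.1 1.5] 1.002
tilt,head 24.7 -11.8
n 17
[0.08, 0.04, -0.43, 0.23, -0.17, -0.93]
[0.07, 0.04, -0.43, 0.23, -0.17, -0.93]
[0.06, 0.03, -0.43, 0.23, -0.17, -0.93]
[0.05, 0.03, -0.43, 0.23, -0.17, -0.93]
[0.04, 0.02, -0.43, 0.23, -0.17, -0.93]
[0.03, 0.01, -0.43, 0.23, -0.17, -0.93]
[0.02, 0.01, -0.43, 0.23, -0.17, -0.93]
[0.02, -0.0, -0.44, 0.23, -0.17, -0.93]
[0.01, -0.01, -0.44, 0.23, -0.17, -0.93]
[0.0, -0.02, -0.44, 0.23, -0.17, -0.93]
[-0.0, -0.03, -0.43, 0.23, -0.17, -0.93]
[-0.01, -0.04, -0.43, 0.23, -0.17, -0.93]
[-0.01, -0.05, -0.43, 0.23, -0.17, -0.93]
[-0.01, -0.06, -0.43, 0.23, -0.17, -0.93]
[-0.01, -0.07, -0.43, 0.23, -0.17, -0.93]
[-0.01, -0.08, -0.43, 0.23, -0.17, -0.93]
[-0.01, -0.1, -0.42, 0.23, -0.17, -0.93]
n 5
[0.11, 0.87, 0.09, 0.02, -0.14, -0.59]
[0.06, 0.87, 0.08, 0.02, -0.14, -0.59]
[0.01, 0.87, 0.08, 0.02, -0.14, -0.59]
[-0.05, 0.87, 0.08, 0.02, -0.14, -0.59]
[-0.1, 0.87, 0.08, 0.02, -0.14, -0.59]
```

Call:
carry_out(commands=[[0.6, 0, 0, -1, 0, 0, 0], [0.6, 0, 0, -1, 0, 0, 0], [0.6, 0, 0, -1, 0, 0, 0], [0.6, 0, 0, -1, 0, 0, 0], [0.6, 0, 0, -0.8, 0.2, -0.17, -0.93], [0.6, 0, 0, -0.6, 0.2, -0.17, -0.93], [0.3, 0, 0, -0.4, 0.2, -0.17, -0.93], [0.3, 0, 0, -0.4, 0.2, -0.17, -0.93]])

```text
clock: 19.45
position: [0.4849, 0.2093, 0.2892]
ee_rot: [3.05, 0.248, 0.546]
force: [0.1, 0.1, 0.2]
width: 0.474
gripper_force: 0.0
```

Call:
carry_out(commands=[[0.3, 0, 0, 0, 0.23, -0.17, -0.93], [0.3, 0, 0, 0, 0.23, -0.17, -0.93], [0.3, 0, 0, 0, 0.23, -0.17, -0.93], [0.3, 0, 0, 0, 0.23, -0.17, -0.93], [0.3, 0, 0, 0, 0.23, -0.17, -0.93], [0.3, 0, 0, 0, 0.23, -0.17, -0.93], [0.3, 0, 0, 0, 0.23, -0.17, -0.93], [0.3, 0, 0, 0, 0.23, -0.17, -0.93]])

```text
clock: 20.25
position: [0.4852, 0.2091, 0.2891]
ee_rot: [-2.796, -1.392, -0.265]
force: [0.2, 0.3, 0.8]
width: 0.3
gripper_force: 0.0
```

```bash
python3 - <<'E' | sed 's/np.float64(\([^)]*\))/\1/g'
from st import *
rows(s,[.609,.185,.32],Rg)
E
```

```text
20.25 [0.4852 0.2091 0.2891] [-1.45  0.17  1.12  1.91 -0.21  1.   -0.9 ] [0.2 0.3 0.8] 0.3
tilt,head 9.7 28.8
n 8
[0.29, 0.57, -0.07, 0.16, -0.15, -0.96]
[0.24, 0.6, -0.08, 0.16, -0.15, -0.96]
[0.18, 0.62, -0.1, 0.16, -0.15, -0.96]
[0.12, 0.63, -0.11, 0.16, -0.15, -0.96]
[0.05, 0.64, -0.12, 0.16, -0.15, -0.96]
[-0.01, 0.64, -0.13, 0.16, -0.15, -0.96]
[-0.07, 0.63, -0.14, 0.16, -0.15, -0.96]
[-0.13, 0.62, -0.15, 0.16, -0.15, -0.96]
```

Call:
carry_out(commands=[[0.3, 0.29, 0.57, -0.15, 0.16, -0.15, -0.96], [0.3, 0.24, 0.6, -0.15, 0.16, -0.15, -0.96], [0.3, 0.18, 0.62, -0.1, 0.16, -0.15, -0.96], [0.3, 0.12, 0.63, -0.1, 0.16, -0.15, -0.96], [0.3, 0.05, 0.64, -0.1, 0.16, -0.15, -0.96], [0.3, 0, 0.64, -0.1, 0.16, -0.15, -0.96], [0.3, -0.07, 0.63, -0.1, 0.16, -0.15, -0.96], [0.3, -0.13, 0.62, -0.1, 0.16, -0.15, -0.96]])

```text
clock: 21.05
position: [0.6094, 0.1849, 0.3207]
ee_rot: [-2.08, -2.353, 0.001]
force: [-0.4, 0.5, -0.3]
width: 0.303
gripper_force: 0.0
```

```bash
python3 - <<'E' | sed 's/np.float64(\([^)]*\))/\1/g'
from st import *
p,q=rows(s,[.608,.185,.29],Rg)
rows(s,[.608,.185,.238],Rg,p0=p,R0=q)
E
```

```text
21.05 [0.6094 0.1849 0.3207] [-0.89  0.48  0.83  1.44 -0.35  1.38  0.07] [-0.4  0.5 -0.3] 0.303
tilt,head 0.1 175.9
n 2
[0.01, -0.03, 0.61, -0.01, -0.0, 0.0]
[0.01, -0.03, 0.61, -0.01, -0.0, 0.0]
n 3
[0.0, 0.0, 0.69, 0.0, 0.0, 0.0]
[0.0, 0.0, 0.69, 0.0, 0.0, 0.0]
[0.0, 0.0, 0.69, 0.0, 0.0, 0.0]
```

Call:
carry_out(commands=[[0.3, 0, -0.06, 0.7, 0, 0, 0], [0.3, 0, 0, 0.65, 0, 0, 0], [0.3, 0, 0, 0.65, 0, 0, 0], [0.3, 0, 0, 0.65, 0, 0, 0], [0.3, 0, 0, 0.65, 0, 0, 0], [0.3, 0, 0, 0, 0, 0, 0]])

```text
clock: 21.65
position: [0.6061, 0.1851, 0.2361]
ee_rot: [-2.083, -2.348, 0.005]
force: [-1.0, 0.3, -1.0]
width: 0.302
gripper_force: 0.0
```

Call:
carry_out(commands=[[0, 0, 0, 0, 0, 0, 0], [0, 0, 0, 0, 0, 0, 0], [0, 0, 0, 0, 0, 0, 0], [0, 0, 0, 0, 0, 0, 0]], squeeze=15)

```text
clock: 22.05
position: [0.6082, 0.185, 0.2388]
ee_rot: [2.085, 2.35, 0.002]
force: [-2.2, 0.4, 5.9]
width: 0.126
gripper_force: 15.0
```

Call:
carry_out(commands=[[0, 0, -0.44, 0.28, 0, 0, 0], [0, 0, -0.42, 0.32, 0, 0, 0], [0, 0, -0.39, 0.35, 0, 0, 0], [0, 0, -0.35, 0.39, 0, 0, 0], [0, 0, -0.32, 0.42, 0, 0, 0], [0, 0, -0.28, 0.44, 0, 0, 0], [0, 0, 0, 0, 0, 0, 0]])

```text
clock: 22.75
position: [0.5529, 0.1785, 0.1821]
ee_rot: [2.085, 2.35, -0.001]
force: [2.8, -0.1, -5.2]
width: 0.123
gripper_force: 15.0
```

```bash
cat > ang.py <<'E'
from st import *
p=s["position"];print("bar x'",(p@SX).round(4),"z",p[2].round(4),"ang from x'",np.degrees(np.arccos((.7012-p@SX)/.15)).round(2))
for nm,sl in(("side",np.s_[100:215,230:340]),("top",np.s_[150:225,165:250])):
    W=cloud(arm.get_image(nm))[sl].reshape(-1,3);x=W@SX;y=W@SY
    m=(y>.02)&(y<.2)&(W[:,2]>.128)&(x>.605)&(x<.70)&(W[:,2]<.2);Q=W[m]
    for _ in range(10):
        c=np.median(Q,0) if _==0 else Q.mean(0); n=np.linalg.svd(Q-c,full_matrices=False)[2][2];n*=np.sign(n[2]);Q2=W[m];Q=Q2[abs((Q2-c)@n)<.006]
    print(nm,len(Q),"plane",np.degrees(np.arccos(n[2])).round(2),"az",np.degrees(np.arctan2(n[1],n[0])).round(1))
E
python3 ang.py
```

```text
22.75 [0.5529 0.1785 0.1821] [-0.95  0.49  0.79  1.79 -0.4   1.04  0.11] [ 2.8 -0.1 -5.2] 0.123
tilt,head 0.0 -127.2
bar x' 0.5705 z 0.1821 ang from x' 29.41
side 439 plane 29.44 az 6.7
top 544 plane 29.56 az 6.4
```

Call:
carry_out(commands=[[0, 0, 0.03, -0.06, 0, 0, 0], [0, 0, 0, 0, 0, 0, 0]])

```text
clock: 23.05
position: [0.5545, 0.1786, 0.1847]
ee_rot: [2.085, 2.35, 0.0]
force: [2.2, 1.0, -2.4]
width: 0.123
gripper_force: 15.0
```

Call:
carry_out(commands=[[0.25, 0, 0, 0, 0, 0, 0], [0.25, 0, 0, 0, 0, 0, 0], [0.25, 0, 0, 0, 0, 0, 0], [0.25, 0, 0, -0.5, 0, 0, 0], [0.25, 0, 0, -1, 0, 0, 0], [0.25, 0, 0, -1, 0, 0, 0], [0.25, 0, -0.5, -0.8, 0, 0, 0], [0.25, 0, -0.8, -0.6, 0, 0, 0]])

```text
clock: 23.85
position: [0.5225, 0.1743, 0.2839]
ee_rot: [2.086, 2.348, 0.002]
force: [-0.5, -0.5, -0.8]
width: 0.251
gripper_force: 0.0
```

Call:
carry_out(commands=[[0.25, 0, -0.9, 0, 0, 0, 0], [0.25, 0, -0.9, 0, 0, 0, 0], [0.25, 0, -0.9, 0, 0, 0, 0], [0.25, 0, -0.9, 0, 0, 0, 0], [0.25, 0, 0, 0, 0, 0, 0]])

```text
clock: 24.35
position: [0.4302, 0.1634, 0.2824]
ee_rot: [-2.083, -2.348, -0.0]
force: [0.0, 0.1, -0.1]
width: 0.249
gripper_force: 0.0
```

```bash
python3 ang.py; python3 - <<'E'
from h import *
from cell import arm
d=arm.get_image("side");t=arm.get_image("top")
cv2.imwrite("pics/f.png",np.hstack([cv2.resize(d["pixels"][120:370,200:420,::-1],(440,500)),cv2.resize(t["pixels"][145:245,160:230,::-1],(350,500))]))
E
```

```text
24.35 [0.4302 0.1634 0.2824] [-1.26  0.12  0.89  1.92 -0.11  1.15 -0.21] [ 0.   0.1 -0.1] 0.249
tilt,head 0.2 137.4
bar x' 0.4469 z 0.2824 ang from x' nan
side 465 plane 30.57 az 6.7
top 1235 plane 31.01 az 6.8ang.py:2: RuntimeWarning: invalid value encountered in arccos
  p=s["position"];print("bar x'",(p@SX).round(4),"z",p[2].round(4),"ang from x'",np.degrees(np.arccos((.7012-p@SX)/.15)).round(2))
```

View pics/f.png

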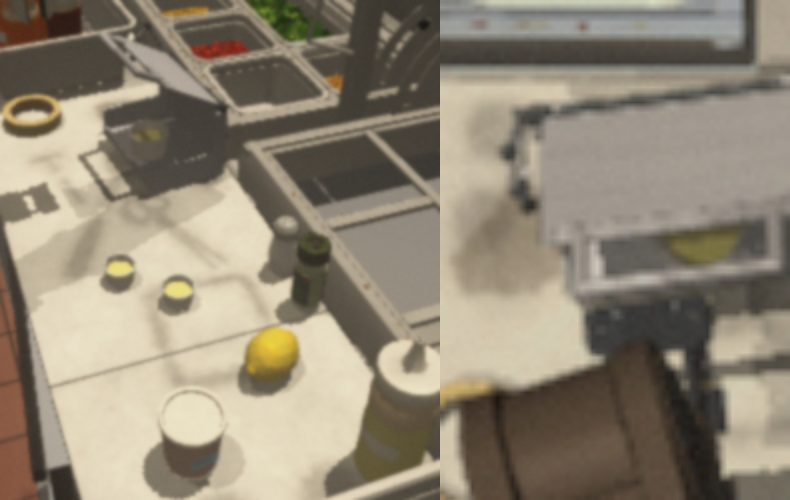

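The final view shows the cover half open at about 30.5°. The ramekin stands in the tray (yellow at top-crop (705,240)), the other things are where they were, and the arm is clear. Handing in.

```bash
python3 -c "
from cell import arm
print(arm.sign_off())"
```

```text
the job is handed in; nothing more can be done
None
```

The job is handed in after about 24.5 s of robot time: the cover went up to its stop, the ramekin was carried upright onto the tray, and the cover was folded back to about 30.5° (aim 30°), with the other things seen in the last picture left in place.

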